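Pack the sample vials and lock the transport case with a slotted turn-stud

TASK

Pack the vials for transport: put every vial that stands about on the bench to the left of the case into the case, standing or lying, then close its lid, and after that swing the hasp down so that its window lies over the slotted stud. Then take the screwdriver from its block, lower its blade lightly onto the stud, turning it until it drops into the slot, lock the stud by turning it a quarter turn clockwise until it stops, and put the screwdriver back in its block. Do not lean on the screwdriver, and leave the other things on the bench alone.

Things in the scene. Friction and masses are not known exactly. Their poses are not given: they have to be found in the camera images.
- vial_0: Small screw-cap vial, 22 mm in diameter, 51 mm tall with its cap (the solid part reaches 45 mm). Origin at the centre of its underside, z along its axis to the cap. Two to four vials are present, standing on the bench to the left of the case; an absent one reads None. A knocked one may fall on its side; it does not roll far.
- vial_1: Small screw-cap vial, 22 mm in diameter, 51 mm tall with its cap (the solid part reaches 45 mm). Origin at the centre of its underside, z along its axis to the cap. Two to four vials are present, standing on the bench to the left of the case; an absent one reads None. A knocked one may fall on its side; it does not roll far.
- vial_2: Small screw-cap vial, 22 mm in diameter, 51 mm tall with its cap (the solid part reaches 45 mm). Origin at the centre of its underside, z along its axis to the cap. Two to four vials are present, standing on the bench to the left of the case; an absent one reads None. A knocked one may fall on its side; it does not roll far.
- vial_3: Small screw-cap vial, 22 mm in diameter, 51 mm tall with its cap (the solid part reaches 45 mm). Origin at the centre of its underside, z along its axis to the cap. Two to four vials are present, standing on the bench to the left of the case; an absent one reads None. A knocked one may fall on its side; it does not roll far.
- case: Grey open-topped transport case fixed to the bench, 160 (x) x 226 (y) x 75 mm tall, inside 146 x 212 mm, floor surface 12 mm above the origin. Origin at the centre of its underside; x points from the front (towards the robot) to the back (lid hinge); z up. A steel ledge, 70 mm wide, sticks 50 mm out of the front wall, its top at z = 78 mm, and carries the stud at x = -109, y = 0 mm.
- lid (a joint): Hinge of the aluminium lid, rad: 0 closed flat on the case, growing as it opens; starts about 1.5 (nearly upright). The lid is a plate 158 deep x 226 wide x 8 mm; its hinge is stiff, so it stays where it is left, and about 2.5 N at its free edge moves it. Vials standing inside clear the closed lid by 13 mm.
- lid_hinge (a point): Point on the lid's hinge line, in the middle of the lid's thickness and width, 80 mm above the case's underside; y along the hinge line. Its axes turn with the lid: -x runs along the lid to its free edge, z out of the lid's outer face.
- lid_edge (a point): Middle of the lid's free edge, on its outer face (the face that is on top when closed).
- hasp (a joint): Hinge of the steel hasp on the lid's free edge, rad relative to the lid: 0 when it lies straight on from the lid (flat above the ledge, once the lid is shut), growing as it swings up and back over the lid's outer face; starts at 1.6 to 2.2. Stiff hinge: stays where it is left, about 0.5 N at the tab moves it.
- hasp_hinge (a point): Middle of the hasp's hinge line on the lid's free edge, 5 mm outside the lid's mid-plane. Its axes turn with the hasp: -x runs from the hinge line to the finger tab, y along the hinge line. The hasp is a plate 36 mm wide, 4 mm thick, 84 mm long, with a window 39 x 20 mm from 10 mm off the hinge line, and beyond it (49 to 81 mm) a solid tab with a rounded bead at its end.
- hasp_tab (a point): Middle of the hasp's solid finger tab, 66 mm from its hinge line, on the face that is on top when the hasp is down.
- stud (a joint): Angle of the brass turn-stud about its upright axis, rad, growing clockwise seen from above; starts at 0 to 0.2 (head lengthwise in the hasp's window) and stops hard at 1.6 (head across the window, locked). Stays where it is left; turning takes 0.06 N m. No spring.
- stud_slot (a point): Middle of the top of the stud's oblong head (30 x 14 mm, its top 19 mm above the ledge, standing 10 mm above the hasp when that is down). x runs along the slot (and along the head), z up; the axes turn with the stud. The slot runs the head's whole length, is 4.4 mm wide and 6 mm deep.
- driver: Stubby flat screwdriver standing blade down in its block, 136 mm long. Origin at the middle of the blade's end, z along the shaft to the handle. Blade 12 mm wide along x, 2.4 mm thick along y; shaft 8 mm thick from 13 to 58 mm; round collar 32 mm across from 58 to 64 mm; square handle 24 x 24 mm, its flats along x and y, from 64 to 136 mm. 80 g.
- driver_tip (a point): Middle of the blade's end; axes as driver.
- driver_grip (a point): Point on the axis of the screwdriver's handle at half its height, 100 mm above the blade's end; axes as driver.
- block: Grey screwdriver block fixed to the bench, 60 x 60 x 66 mm, with a square through hole of 17 mm down its middle. The screwdriver hangs in it, its collar on the block's top, the blade's end 8 mm above the bench, in any turn. Origin at the centre of its underside.
- block_hole0 (a point): Centre of the mouth of the block's hole, at its top (66 mm above the bench).
- lab_timer: Bystander: white lab timer, 37 x 66 x 62 mm, to the left of the vials; origin at the centre of its underside.
- tape_roll: Bystander: roll of tape lying flat, 66 mm across, 20 mm high, on the front of the bench; origin at the centre of its underside.
- wash_bottle: Bystander: wash bottle with a bent spout, 206 mm tall, on the right behind the screwdriver block; origin at the centre of its underside.

How it is judged:
On the way, in this order (a step that is already met when the one before it is completed fails the run):
1. every vial present is inside the case, let go and at rest (x of vial_0 in the frame of case between -0.075 and 0.075 m and y of vial_0 in the frame of case between -0.108 and 0.108 m and z of vial_0 in the frame of case between 0.005 and 0.06 m and linear speed of each of vial_0, vial_1, vial_2, vial_3 below 0.03 m/s and contact force between the fingers and vial_0 below 0.1 N and x of vial_1 in the frame of case between -0.075 and 0.075 m and y of vial_1 in the frame of case between -0.108 and 0.108 m and z of vial_1 in the frame of case between 0.005 and 0.06 m and contact force between the fingers and vial_1 below 0.1 N and x of vial_2 in the frame of case between -0.075 and 0.075 m and y of vial_2 in the frame of case between -0.108 and 0.108 m and z of vial_2 in the frame of case between 0.005 and 0.06 m and contact force between the fingers and vial_2 below 0.1 N and x of vial_3 in the frame of case between -0.075 and 0.075 m and y of vial_3 in the frame of case between -0.108 and 0.108 m and z of vial_3 in the frame of case between 0.005 and 0.06 m and contact force between the fingers and vial_3 below 0.1 N), for 0.2 s.
2. the lid is closed (value of joint lid below 0.04 rad), for 0.2 s.
3. the hasp lies down over the stud, on the closed lid (value of joint lid below 0.04 rad and value of joint hasp below 0.12 rad), for 0.2 s.
4. the screwdriver's blade has dropped into the stud's slot, the stud not yet turned (all of step 3 and horizontal distance between driver_tip and stud_slot below 0.005 m and z of driver_tip in the frame of stud_slot below -0.003 m and angle between the x axis of driver_tip and the x axis of stud_slot, either way round below 0.25 rad and value of joint stud below 0.6 rad), for 0.1 s.
5. the stud is turned clockwise to its stop, the blade still in its slot (horizontal distance between driver_tip and stud_slot below 0.005 m and z of driver_tip in the frame of stud_slot below -0.003 m and angle between the x axis of driver_tip and the x axis of stud_slot, either way round below 0.25 rad and value of joint hasp below 0.12 rad and value of joint stud above 1.4 rad), for 0.1 s.
At the end, for the whole second after the job is handed in: Every vial is inside the case, the lid shut (within 0.04 rad), the hasp down (within 0.12 rad), the stud turned beyond 1.4 rad, and the screwdriver hangs upright and still in its block (blade within 8 mm of the hole's axis and less than 16 mm above the bench) (all of step 3 and x of vial_0 in the frame of case between -0.075 and 0.075 m and y of vial_0 in the frame of case between -0.108 and 0.108 m and z of vial_0 in the frame of case between 0.005 and 0.06 m and x of vial_1 in the frame of case between -0.075 and 0.075 m and y of vial_1 in the frame of case between -0.108 and 0.108 m and z of vial_1 in the frame of case between 0.005 and 0.06 m and x of vial_2 in the frame of case between -0.075 and 0.075 m and y of vial_2 in the frame of case between -0.108 and 0.108 m and z of vial_2 in the frame of case between 0.005 and 0.06 m and x of vial_3 in the frame of case between -0.075 and 0.075 m and y of vial_3 in the frame of case between -0.108 and 0.108 m and z of vial_3 in the frame of case between 0.005 and 0.06 m and value of joint stud above 1.4 rad and horizontal distance between driver_tip and block_hole0 below 0.008 m and height (world z) of driver_tip below 0.016 m and angle between driver's own z axis and vertical below 0.15 rad and linear speed of driver below 0.02 m/s and velocity of joint stud below 0.05 rad/s); the robot touches nothing.
It fails at once if the lab timer is knocked away (more than 3 cm) (distance of lab_timer from where it was at the start of the episode above 0.03 m).
It fails at once if the tape roll is knocked away (more than 3 cm) (distance of tape_roll from where it was at the start of the episode above 0.03 m).
It fails at once if the wash bottle is knocked away (more than 3 cm) (distance of wash_bottle from where it was at the start of the episode above 0.03 m).
It fails at once if the screwdriver is pressed hard on the stud (more than 40 N) (contact force between driver and stud above 40 N).
Of vial_0, vial_1, vial_2, vial_3 only 2 to 4 are there at a start; the rules pass over those that are not, and their reading is None.
At some moment in a run one of vial_0, vial_1, vial_2, vial_3 may be knocked a few centimetres aside while the robot is not near it.
It also fails if it takes over 210 s, if anything falls off the work surface, if the arm or the gripper's body presses on something with over 40 N, if the wrist force passes 120 N, or if a joint passes its speed limit or range.

ROBOT

A 6-joint arm with a two-finger parallel gripper is mounted at the origin on a cart in front of the work surface, level with it; the furniture and walls round the work are solid. World frame = base frame: x ahead of the robot, y to its left, z up, the work surface at z = 0. Lengths are in m, angles in rad, forces in N, time in s.
With the tool pointing down it reaches from about 0.3 to 0.775 m from the base axis. Payload 14.6 kg.
Tool frame: the origin (TCP) lies midway between the tips of the shut fingers; the grasp point (between the pads) lies 19 mm behind it (ctrl.pinch_z is the distance from the TCP to the grasp point, in m); z points along the fingers, y is the line along which they close (so a half turn about z gives the same grasp; the last joint's range is limited). The gripper opens to 94 mm and grips with 3 to 60 N. Pads are 16 mm wide; open, the fingers measure 119 mm over their backs; the gripper's body (75 mm by 177 mm) begins 78 mm behind the grasp point.
Start: joints at [-1.234, 0.3, 1.521, -0, 1.321, -0.067], TCP at [0.216, -0.506, 0.205] pointing down, gripper open.
Joint ranges: [-3.03, 3.03], [-0.79, 2.21], [0.23, 2.52], [-1.04, 4.18], [0, 3.07], [-2.55, 2.55]. Speed limits (rad/s): [2.22, 2.22, 2.57, 3.14, 3.14, 3.14].

INTERFACE

Orientations are given as [roll, pitch, yaw] about the fixed x, y, z axes, in that order (R = Rz(yaw) Ry(pitch) Rx(roll)).
In Python, from station import ctrl gives the robot as it stands.
- The arm moves only by the tool jog_arm, never from a script. Its argument "motion" is a list of rows, each a list of 7 numbers: the shift along the tool's x, y, z in m, then the turn, a rotation vector about the tool's x, y, z in rad, then the opening, from -1 (shut) to 1 (fully open). In form: [[tx, ty, tz, rx, ry, rz, gripper], ...]. A call has 1 to 5 rows; each row shifts and turns the commanded pose from where the row before left it, along the tool's axes as they then stand; what a row does not reach is not made up. A row lasts 1/10 s, in which the tool goes at most 50 mm and 8.59 degrees, less where a joint would pass 70% of its speed; a pose out of reach is approached as far as the arm can. A call is refused whole if a number of a shift passes 0.05 or a number of a turn 0.15, either way. A call with a gripper value outside its range is refused whole. The fingers move at their own pace and stop on an object; "squeeze" is the grip in N (left out, the last holds). Time passes only in rows, so rows that do not move let the fingers close. It gives the time, the measured TCP pose, the force, the opening and the grip force at its end, in the units of the state.
- ctrl.get_obs(): the state, without advancing time (a new reading comes with each control period).
- ctrl.camera(name): name is "scene" or "top"; returns the picture (400x640x3 uint8, red, green, blue); there is no depth.
- ctrl.camera_model(name): a dict with "intrinsics" (3x3 intrinsics, pixels), "rvec" (rotation vector, rad) and "tvec" (3), from world to camera coordinates, as OpenCV has them. Camera axes: x right, y down, z forward; pixel columns grow to the right and rows downward; lengths in m; the calibration is good to about 2 mm. A picture is of the moment at which its call begins. camera_model takes no time and is no camera call.
- ctrl.hand_in(): hands the job in; it is judged then, once.
The state is a dict: "time_s": time; "qpos": joint angles; "joint_vel": joint speeds; "tau": joint torques, N m; "ee_pos": TCP position; "eef_rot": TCP orientation; "force": force on the tool from outside, world axes, zero at the start; "moment": the same for the moment, N m; "grip_width": finger opening in m; "grip_force": force on a finger pad.
Only numpy, scipy, OpenCV 4.12 (cv2) and the standard library are available. Lean on these libraries where they do the work, as an engineer would, in place of code of your own. Each camera call takes 0.05 s, during which the arm holds its last target. There are 200 camera calls.

## Working session

There is one attempt and no reset: what is moved stays moved. The work goes in short steps, Python scripts to look and compute and a tool call to move; the robot and the scene stay as the last step left them, time stands still between calls to the robot, and variables do not carry over. Pictures are saved under pics/ and viewed, at most 14 in all, crops included, and the job is handed in when it is done.

Besides the shell and the picture viewer there is one more tool, called after "Call:" as name(argument=value, ...), one argument or row to a line, values as JSON. jog_arm: Moves the arm, as the interface text tells. Its arguments: {"type":"object","properties":{"motion":{"type":"array"},"squeeze":{"type":"number"}},"required":["motion"]}

```bash
mkdir -p pics; ls
python3 - <<'E'
from station import ctrl
import cv2
for n in("scene","top"):
    im=ctrl.camera(n); cv2.imwrite(f"pics/{n}0.png",im[:,:,::-1]); print(n,ctrl.camera_model(n))
print(ctrl.get_obs(),ctrl.pinch_z)
E
```

```text
pics
scene {'intrinsics': array([[435.00700428,   0.        , 323.7108963 ],
       [  0.        , 435.00700428, 203.45380376],
       [  0.        ,   0.        ,   1.        ]]), 'rvec': array([ 1.03595287, -2.41239474,  1.03900865]), 'tvec': array([0.3759486 , 0.30599567, 1.17437132])}
top {'intrinsics': array([[402.73976529,   0.        , 319.19723085],
       [  0.        , 402.73976529, 205.31878278],
       [  0.        ,   0.        ,   1.        ]]), 'rvec': array([ 2.18739433, -2.1233141 ,  0.1370902 ]), 'tvec': array([0.00810287, 0.53790482, 1.33566834])}
{'time_s': 0.1, 'qpos': array([-1.23360006e+00,  3.00423042e-01,  1.52148805e+00,  1.23440382e-05,
        1.32067957e+00, -6.66205847e-02]), 'joint_vel': array([ 0.00034749, -0.00089755, -0.00138923, -0.00124254, -0.00067955,
       -0.00043619]), 'tau': array([ 4.68132130e-03, -5.32641757e+01, -3.53284514e+01,  7.10295467e-02,
        2.35006335e-02, -7.90301056e-05]), 'ee_pos': array([ 0.21602982, -0.50556095,  0.20495204]), 'eef_rot': array([-3.14059765e+00, -7.83691215e-05,  4.03813749e-01]), 'force': array([ 0.79032845, -0.15268599,  0.21714805]), 'moment': array([ 0.00934356, -0.03278829,  0.02834156]), 'grip_force': 0.0, 'grip_width': 0.09405221810089673} 0.0188
```

View pics/scene0.png

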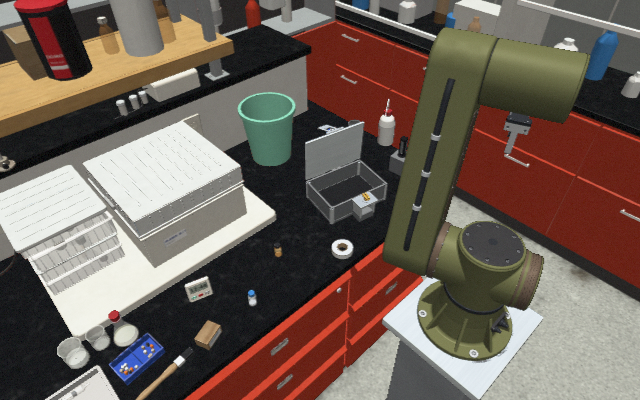

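View pics/top0.png

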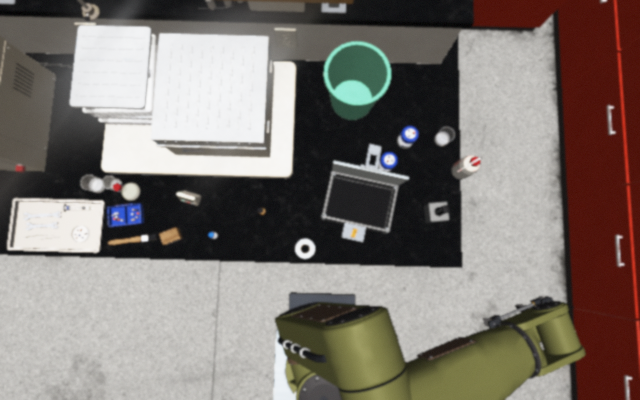

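Two vials show: an amber one at scene (278,250) / top (262,211), and a blue-capped one at scene (252,298) / top (213,235). The case is at top (360,195), the stud at (353,232), and the driver block at (438,212). I'll zoom in for the details.

```bash
cat > h.py <<'E'
import numpy as np,cv2
from station import ctrl
M={n:ctrl.camera_model(n) for n in("scene","top")}
def proj(n,P):
    m=M[n];return cv2.projectPoints(np.float64(P).reshape(-1,3),m["rvec"],m["tvec"],m["intrinsics"],None)[0].reshape(-1,2)
def ray(n,uv):
    m=M[n];R=cv2.Rodrigues(m["rvec"])[0];c=-R.T@m["tvec"]
    d=R.T@np.linalg.inv(m["intrinsics"])@np.array([uv[0],uv[1],1.]);return c,d/np.linalg.norm(d)
def onz(n,uv,z):
    c,d=ray(n,uv);return c+d*(z-c[2])/d[2]
def tri(a,b):
    (c1,d1),(c2,d2)=ray("scene",a),ray("top",b)
    t=np.linalg.lstsq(np.c_[d1,-d2],c2-c1,rcond=None)[0];p,q=c1+t[0]*d1,c2+t[1]*d2
    return (p+q)/2,np.linalg.norm(p-q)
def crop(n,x0,y0,w,h,s,f):
    im=ctrl.camera(n)[y0:y0+h,x0:x0+w,::-1];cv2.imwrite(f"pics/{f}.png",cv2.resize(im,None,fx=s,fy=s,interpolation=cv2.INTER_CUBIC))
E
python3 - <<'E'
from h import *
a=ctrl.camera("scene")[:,:,::-1];b=ctrl.camera("top")[:,:,::-1]
r=lambda x:cv2.resize(x,None,fx=5,fy=5,interpolation=cv2.INTER_CUBIC)
cv2.imwrite("pics/c1.png",r(a[115:230,295:415])) 
cv2.imwrite("pics/c2.png",r(b[150:250,310:460]))
v=np.vstack
cv2.imwrite("pics/c3.png",np.hstack([r(a[235:310,235:295]),r(b[190:265,200:280])]))
for n in M: print(n,ray(n,(320,200))[0])
print(onz("top",(262,213),0),onz("top",(213,235),0.05),tri((278,250),(262,211)),tri((252,293),(213,235)),onz("top",(438,211),.1))
E
```

```text
scene [-0.21268895  0.7133433   1.0295744 ]
top [0.36366031 0.02125858 1.39309599]
[0.50895097 0.22219921 0.        ] [0.42528928 0.37449735 0.05      ] (array([0.51472732, 0.22066261, 0.01808637]), np.float64(0.002093312724227665)) (array([0.42732372, 0.37881224, 0.04001609]), np.float64(0.004511624097105751)) [ 0.52196868 -0.36048159  0.1       ]
```

View pics/c1.png

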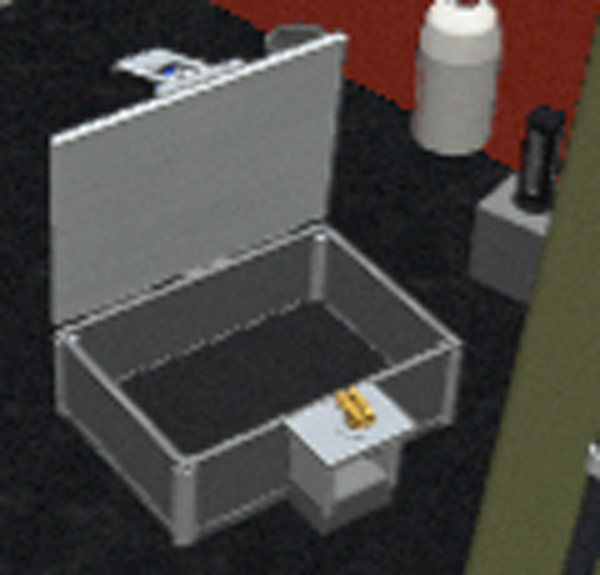

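View pics/c2.png

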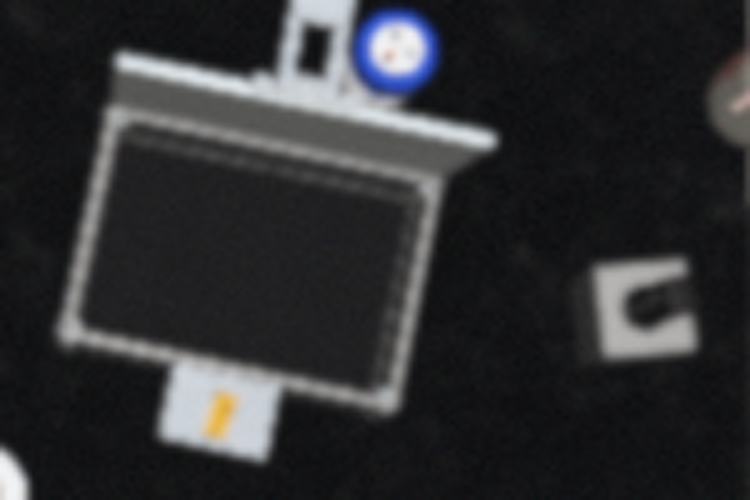

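View pics/c3.png

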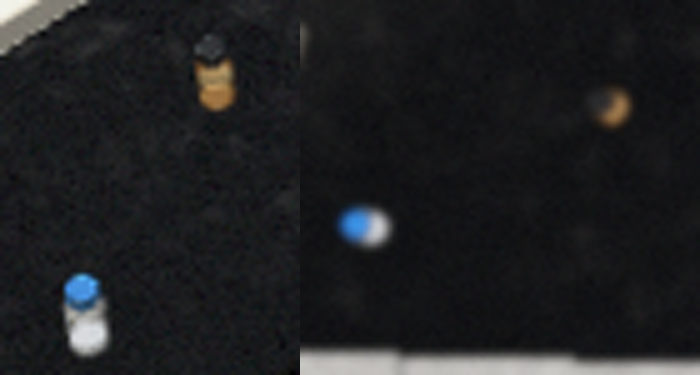

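Run:
```python
from h import *
from scipy.optimize import least_squares
S={(-1,1):(331.6,208),(-1,-1):(386,184),(1,-1):(359.4,161.4),(1,1):(308,182.4)}
T={(1,1):(333.6,173.6),(1,-1):(396,187),(-1,-1):(388,230),(-1,1):(324,216.4)}
def W(p,q):
    c,s=np.cos(p[2]),np.sin(p[2]);return np.array([p[0]+c*q[0]-s*q[1],p[1]+s*q[0]+c*q[1],q[2]])
for sets in ([("scene",S)],[("top",T)],[("scene",S),("top",T)]):
    f=lambda p:np.concatenate([(proj(n,W(p,(k[0]*.077,k[1]*.110,.075)))[0]-v) for n,D in sets for k,v in D.items()])
    r=least_squares(f,[.55,-.12,0.]);print("case",r.x,np.abs(r.fun).max(),"stud",W(r.x,(-.109,0,.097)),"v",W(r.x,(0,.05,.012)))
for n in M:
    im=cv2.cvtColor(ctrl.camera(n),cv2.COLOR_RGB2HSV).astype(int)
    m=(im[...,0]>12)&(im[...,0]<32)&(im[...,1]>120)&(im[...,2]>120)
    c=proj(n,[.44,-.1,.097])[0].astype(int)
    k=np.zeros_like(m);k[c[1]-20:c[1]+20,c[0]-20:c[0]+20]=1
    y,x=np.nonzero(m&k);u=(x.mean(),y.mean());print(n,"stud px",u,len(x),onz(n,u,.095))
for n,a,b in(("amber",(277.2,244),(260.4,210)),("blue",(251.4,292.4),(211,234.6))):
    print(n,onz("scene",a,.051),onz("top",b,.051),tri(a,b))
c=[(590,265),(688,258),(698,350),(603,360)]
print("block",[onz("top",(310+x/5,150+y/5),.066).round(4) for x,y in c],onz("top",(439,211.6),.066))
```

```text
case [ 0.54491544 -0.10463007 -0.19239456] 1.1827834416356495 stud [ 0.43792658 -0.0837882   0.097     ] v [ 0.55447593 -0.05555261  0.012     ]
case [ 0.54883733 -0.11158412 -0.18306475] 1.4266517437384891 stud [ 0.44165868 -0.09174133  0.097     ] v [ 0.55793953 -0.0624196   0.012     ]
case [ 0.54793934 -0.10927458 -0.1867595 ] 1.9243928836318673 stud [ 0.44083473 -0.08903593  0.097     ] v [ 0.55722312 -0.06014403  0.012     ]
scene stud px (np.float64(365.75), np.float64(196.35714285714286)) 28 [ 0.44161182 -0.08524362  0.095     ]
top stud px (np.float64(353.57142857142856), np.float64(232.66666666666666)) 21 [ 0.44417051 -0.08937068  0.095     ]
amber [0.51183145 0.22420285 0.051     ] [0.51358072 0.22068707 0.051     ] (array([0.51448013, 0.22173425, 0.04675795]), np.float64(0.0011717537965282015))
blue [0.42474953 0.38392036 0.051     ] [0.42637305 0.38096639 0.051     ] (array([0.42687446, 0.3823415 , 0.04715159]), np.float64(0.000918335397859428))
block [array([ 0.5519, -0.3375,  0.066 ]), array([ 0.5586, -0.4027,  0.066 ]), array([ 0.4973, -0.4087,  0.066 ]), array([ 0.4888, -0.3458,  0.066 ])] [ 0.52422588 -0.37382054  0.066     ]
```

Call:
jog_arm(
  motion=[
    [0, 0, 0, 0, 0, -0.15, 1],
    [0, 0, 0, 0, 0, -0.15, 1],
    [0, 0, 0, 0, 0, -0.15, 1],
    [0, 0, 0, 0, 0, -0.15, 1],
    [0, 0, 0, 0, 0, -0.15, 1],
  ],
)

```text
time_s: 0.8
ee_pos: [0.2161, -0.5057, 0.2054]
eef_rot: [-3.142, -0.0, 1.16]
force: [-0.7, -0.8, -0.1]
grip_width: 0.0939
grip_force: 0.0
```

Call:
jog_arm(
  motion=[
    [0, 0, 0, 0, 0, -0.15, 1],
    [0, 0, 0, 0, 0, -0.15, 1],
    [0, 0, 0, 0, 0, -0.15, 1],
    [0, 0, 0, 0, 0, -0.15, 1],
    [0, 0, 0, 0, 0, -0.15, 1],
  ],
)

```text
time_s: 1.3
ee_pos: [0.2161, -0.5057, 0.2054]
eef_rot: [-3.142, -0.0, 1.91]
force: [-0.1, 0.4, 0.2]
grip_width: 0.094
grip_force: 0.0
```

Call:
jog_arm(
  motion=[
    [0, 0, 0, 0, 0, -0.15, 1],
    [0, 0, 0, 0, 0, -0.15, 1],
    [0, 0, 0, 0, 0, -0.15, 1],
    [0, 0, 0, 0, 0, -0.15, 1],
    [0, 0, 0, 0, 0, -0.15, 1],
  ],
)

```text
time_s: 1.8
ee_pos: [0.2161, -0.5057, 0.2054]
eef_rot: [3.141, -0.0, 2.66]
force: [-0.8, 0.6, 1.1]
grip_width: 0.0941
grip_force: 0.0
```

Call:
jog_arm(
  motion=[
    [0, 0, 0, 0, 0, -0.15, 1],
    [0, 0, 0, 0, 0, -0.15, 1],
    [0, 0, 0, 0, 0, 0, 1],
  ],
)

```text
time_s: 2.1
ee_pos: [0.2309, -0.4998, 0.205]
eef_rot: [-3.132, -0.014, 2.931]
force: [-1.2, 0.2, 0.4]
grip_width: 0.0942
grip_force: 0.0
```

```bash
cat >> h.py <<'E'
from scipy.spatial.transform import Rotation as Ro
def go(x,y,z):
    o=ctrl.get_obs();R=Ro.from_euler("xyz",o["eef_rot"]).as_matrix()
    print("pos",o["ee_pos"].round(4),"rpy",o["eef_rot"].round(3),"F",o["force"].round(2),"w",round(o["grip_width"],4),"t",o["time_s"],"-> tool delta",(R.T@(np.array([x,y,z])-o["ee_pos"])).round(4))
E
python3 -c "
from h import *
go(.5145,.222,.12)"
```

```text
pos [ 0.2309 -0.4998  0.205 ] rpy [-3.132 -0.014  2.931] F [-1.16  0.17  0.37] w 0.0942 t 2.1 -> tool delta [-0.1276  0.7659  0.0762]
```

Call:
jog_arm(
  motion=[
    [-0.008, 0.048, 0, 0, 0, 0, 1],
    [-0.008, 0.048, 0, 0, 0, 0, 1],
    [-0.008, 0.048, 0, 0, 0, 0, 1],
    [-0.008, 0.048, 0, 0, 0, 0, 1],
    [-0.008, 0.048, 0, 0, 0, 0, 1],
  ],
)

```text
time_s: 2.6
ee_pos: [0.3193, -0.2724, 0.2024]
eef_rot: [-3.132, -0.013, 2.93]
force: [0.8, -0.5, 0.4]
grip_width: 0.0941
grip_force: 0.0
```

Call:
jog_arm(
  motion=[
    [-0.008, 0.048, 0, 0, 0, 0, 1],
    [-0.008, 0.048, 0, 0, 0, 0, 1],
    [-0.008, 0.048, 0, 0, 0, 0, 1],
    [-0.008, 0.048, 0, 0, 0, 0, 1],
    [-0.008, 0.048, 0, 0, 0, 0, 1],
  ],
)

```text
time_s: 3.1
ee_pos: [0.4089, -0.0459, 0.1998]
eef_rot: [-3.132, -0.013, 2.93]
force: [0.9, 0.3, 0.4]
grip_width: 0.0939
grip_force: 0.0
```

Call:
jog_arm(
  motion=[
    [-0.008, 0.048, 0, 0, 0, 0, 1],
    [-0.008, 0.048, 0, 0, 0, 0, 1],
    [-0.008, 0.048, 0, 0, 0, 0, 1],
    [0, 0, 0, 0, 0, 0, 1],
    [0, 0, 0, 0, 0, 0, 1],
  ],
)

```text
time_s: 3.6
ee_pos: [0.4621, 0.0884, 0.1975]
eef_rot: [-3.132, -0.014, 2.932]
force: [-0.3, -0.7, -0.0]
grip_width: 0.0938
grip_force: 0.0
```

```bash
cat >> h.py <<'E'
def mask(n,lo,hi,roi):
    im=cv2.inRange(cv2.cvtColor(ctrl.camera(n),cv2.COLOR_RGB2HSV),np.array(lo),np.array(hi));x0,y0,x1,y1=roi
    k=np.zeros_like(im);k[y0:y1,x0:x1]=im[y0:y1,x0:x1];c=cv2.findContours(k,0,2)[0]
    return [((lambda q:(round(q[0],1),round(q[1],1)))(x.reshape(-1,2).mean(0)),cv2.contourArea(x),len(x)) for x in c]
E
python3 -c "
from h import *
go(.5145,.222,.12)
for n,r in(('scene',(200,220,330,330)),('top',(190,180,330,260))):
  print(n,'amber',mask(n,(8,90,60),(25,255,255),r),'blue',mask(n,(100,120,100),(120,255,255),r))
crop('scene',200,180,160,130,4,'v1')"
```

```text
pos [0.4621 0.0884 0.1975] rpy [-3.132 -0.014  2.932] F [-0.31 -0.68 -0.04] w 0.0938 t 3.6 -> tool delta [-0.0246  0.1423  0.0758]
scene amber [((np.float64(211.5), np.float64(324.3)), 109.0, 17), ((np.float64(277.8), np.float64(250.6)), 52.0, 14)] blue [((np.float64(251.4), np.float64(293.0)), 30.0, 10)]
top amber [] blue [((np.float64(210.6), np.float64(234.5)), 19.5, 10)]
```

View pics/v1.png

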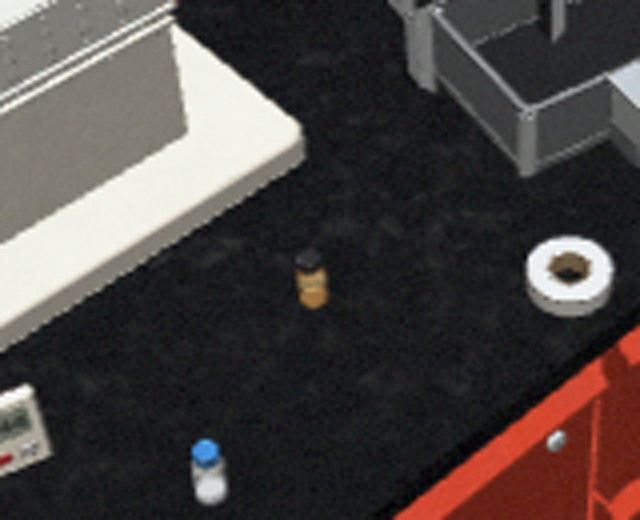

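Both vials are still standing: amber at scene (278,250), blue at (251,293), with no other vials. Next I fetch the amber one.

```bash
cat >> h.py <<'E'
def pose(x,y,z,yaw=2.955):
    o=ctrl.get_obs();R=Ro.from_euler("xyz",o["eef_rot"]);D=Ro.from_euler("xyz",[np.pi,0,yaw])
    print("t",o["time_s"],"F",o["force"].round(1),"w",round(o["grip_width"],4),"rotvec first",(R.inv()*D).as_rotvec().round(4),"then shift",D.inv().apply(np.array([x,y,z])-o["ee_pos"]).round(4))
E
python3 -c "
from h import *
pose(.5145,.222,.12)"
```

```text
t 3.85 F [0.2 0.2 0.2] w 0.0938 rotvec first [-0.009  -0.0135 -0.0262] then shift [-0.0264  0.1423  0.0781]
```

Call:
jog_arm(
  motion=[
    [0, 0, 0, -0.009, -0.0135, -0.026, 1],
    [-0.009, 0.047, 0.026, 0, 0, 0, 1],
    [-0.009, 0.048, 0.026, 0, 0, 0, 1],
    [-0.008, 0.047, 0.026, 0, 0, 0, 1],
    [0, 0, 0, 0, 0, 0, 1],
  ],
)

```text
time_s: 4.35
ee_pos: [0.5087, 0.2138, 0.1226]
eef_rot: [-3.14, -0.005, 2.96]
force: [0.9, -0.5, -0.4]
grip_width: 0.0943
grip_force: 0.0
```

```bash
python3 -c "
from h import *
pose(.5145,.222,.016)"
```

```text
t 4.35 F [ 0.9 -0.5 -0.4] w 0.0943 rotvec first [-0.002  -0.0047  0.0052] then shift [-0.0042  0.0091  0.1066]
```

Call:
jog_arm(
  motion=[
    [0, 0, 0.03, 0, 0, 0, 1],
    [0, 0, 0.02, 0, 0, 0, 1],
    [0, 0, 0, 0, 0, 0, 1],
  ],
)

```text
time_s: 4.65
ee_pos: [0.5083, 0.2101, 0.0748]
eef_rot: [-3.14, -0.003, 2.957]
force: [-0.1, 0.1, 0.4]
grip_width: 0.0937
grip_force: 0.0
```

Call:
jog_arm(
  motion=[
    [0, 0, 0, 0, 0, 0, 1],
  ],
)

```text
time_s: 4.75
ee_pos: [0.5098, 0.2107, 0.0777]
eef_rot: [3.141, 0.001, 2.956]
force: [0.6, -0.1, 0.5]
grip_width: 0.0943
grip_force: 0.0
```

```bash
python3 -c "
from h import *
pose(.5145,.222,.016)"
```

```text
t 4.75 F [ 0.6 -0.1  0.5] w 0.0943 rotvec first [0.0004 0.0006 0.0014] then shift [-0.0025  0.0119  0.0617]
```

Call:
jog_arm(
  motion=[
    [-0.003, 0.012, 0, 0, 0, 0, 1],
    [0, 0, 0.03, 0, 0, 0, 1],
    [0, 0, 0.03, 0, 0, 0, 1],
    [0, 0, 0, 0, 0, 0, 1],
    [0, 0, 0, 0, 0, 0, -0.6],
  ],
  squeeze=12,
)

```text
time_s: 5.25
ee_pos: [0.5153, 0.223, 0.0179]
eef_rot: [3.141, 0.001, 2.957]
force: [-0.2, 0.3, 0.9]
grip_width: 0.089
grip_force: 0.0
```

Call:
jog_arm(
  motion=[
    [0, 0, 0, 0, 0, 0, -1],
    [0, 0, 0, 0, 0, 0, -1],
    [0, 0, 0, 0, 0, 0, -1],
    [0, 0, 0, 0, 0, 0, -1],
    [0, 0, 0, 0, 0, 0, -1],
  ],
)

```text
time_s: 5.75
ee_pos: [0.5147, 0.2226, 0.0168]
eef_rot: [3.142, 0.0, 2.957]
force: [-0.2, -0.1, -0.1]
grip_width: 0.0495
grip_force: 0.0
```

Call:
jog_arm(
  motion=[
    [0, 0, 0, 0, 0, 0, -1],
    [0, 0, 0, 0, 0, 0, -1],
  ],
)

```text
time_s: 5.95
ee_pos: [0.5146, 0.2225, 0.0165]
eef_rot: [-3.141, -0.0, 2.957]
force: [1.0, 0.5, -0.3]
grip_width: 0.0333
grip_force: 0.0
```

Call:
jog_arm(
  motion=[
    [0, 0, 0, 0, 0, 0, -1],
    [0, 0, 0, 0, 0, 0, -1],
    [0, 0, 0, 0, 0, 0, -1],
    [0, 0, -0.02, 0, 0, 0, -1],
    [0, 0, -0.03, 0, 0, 0, -1],
  ],
)

```text
time_s: 6.45
ee_pos: [0.5137, 0.2222, 0.0657]
eef_rot: [-3.14, -0.003, 2.957]
force: [-0.3, 0.2, 0.2]
grip_width: 0.0218
grip_force: 12.0
```

Call:
jog_arm(
  motion=[
    [0, 0, -0.04, 0, 0, 0, -1],
    [0, 0, -0.04, 0, 0, 0, -1],
    [-0.008, -0.04, 0, 0, 0, 0, -1],
    [-0.008, -0.04, 0, 0, 0, 0, -1],
    [-0.008, -0.04, 0, 0, 0, 0, -1],
  ],
)

```text
time_s: 6.95
ee_pos: [0.5159, 0.099, 0.1468]
eef_rot: [-3.142, 0.0, 2.957]
force: [-0.0, 0.3, -0.2]
grip_width: 0.0217
grip_force: 12.0
```

Call:
jog_arm(
  motion=[
    [-0.008, -0.04, 0, 0, 0, 0, -1],
    [-0.008, -0.04, 0, 0, 0, 0, -1],
    [-0.008, -0.04, 0, 0, 0, 0, -1],
    [-0.008, -0.04, 0, 0, 0, 0, -1],
    [0, 0, 0, 0, 0, 0, -1],
  ],
)

```text
time_s: 7.45
ee_pos: [0.518, -0.0667, 0.1465]
eef_rot: [-3.141, -0.0, 2.953]
force: [0.3, 0.4, 0.0]
grip_width: 0.0217
grip_force: 12.0
```

```bash
python3 -c "
from h import *
pose(.519,-.154,.034)"
```

```text
t 7.45 F [0.3 0.4 0. ] w 0.0217 rotvec first [-0.0007 -0.0002 -0.0024] then shift [-0.0172 -0.0856  0.1125]
```

Call:
jog_arm(
  motion=[
    [-0.008, -0.043, 0, 0, 0, 0, -1],
    [-0.008, -0.043, 0, 0, 0, 0, -1],
    [0, 0, 0.03, 0, 0, 0, -1],
    [0, 0, 0.03, 0, 0, 0, -1],
    [0, 0, 0.03, 0, 0, 0, -1],
  ],
)

```text
time_s: 7.95
ee_pos: [0.518, -0.1501, 0.0556]
eef_rot: [-3.142, 0.0, 2.956]
force: [1.7, -0.6, -0.6]
grip_width: 0.0214
grip_force: 12.0
```

Call:
jog_arm(
  motion=[
    [0, 0, 0.012, 0, 0, 0, -1],
    [0, 0, 0.012, 0, 0, 0, -1],
    [0, 0, 0, 0, 0, 0, -1],
    [0, 0, 0, 0, 0, 0, -0.1],
    [0, 0, 0, 0, 0, 0, -0.1],
  ],
)

```text
time_s: 8.45
ee_pos: [0.5187, -0.1506, 0.0338]
eef_rot: [-3.141, 0.002, 2.957]
force: [0.3, 0.8, 0.4]
grip_width: 0.0342
grip_force: 0.0
```

Call:
jog_arm(
  motion=[
    [0, 0, 0, 0, 0, 0, -0.1],
    [0, 0, -0.04, 0, 0, 0, -0.1],
    [0, 0, -0.04, 0, 0, 0, -0.1],
    [0, 0, -0.035, 0, 0, 0, -0.1],
    [0, 0, 0, 0, 0, 0, 0.3],
  ],
)

```text
time_s: 8.95
ee_pos: [0.52, -0.1511, 0.1529]
eef_rot: [-3.14, 0.008, 2.957]
force: [-0.2, 0.8, -0.9]
grip_width: 0.0474
grip_force: 0.0
```

```bash
python3 -c "
from h import *
pose(.427,.382,.147)
for n,r in(('scene',(200,220,330,330)),('top',(190,180,330,260))):
  print(n,'blue',mask(n,(100,120,100),(120,255,255),r))
crop('scene',200,130,200,170,4,'v2')"
```

```text
t 8.95 F [-0.2  0.8 -0.9] w 0.0474 rotvec first [-0.0016  0.0081  0.0016] then shift [0.1903 0.5066 0.0059]
scene blue [((np.float64(251.4), np.float64(293.0)), 30.0, 10)]
top blue [((np.float64(210.6), np.float64(234.5)), 19.5, 10)]
```

View pics/v2.png

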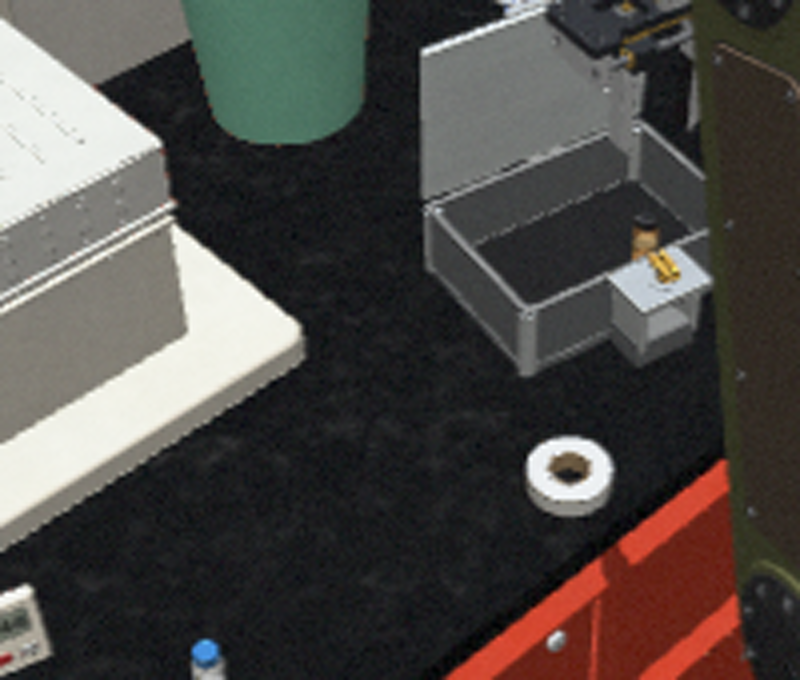

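The amber vial stands in the case, crop (645,235). Next the blue one.

Call:
jog_arm(
  motion=[
    [0.015, 0.04, 0, 0, 0, 0, 1],
    [0.015, 0.04, 0, 0, 0, 0, 1],
    [0.015, 0.04, 0, 0, 0, 0, 1],
    [0.015, 0.04, 0, 0, 0, 0, 1],
    [0.015, 0.04, 0, 0, 0, 0, 1],
  ],
)

```text
time_s: 9.6
ee_pos: [0.48, 0.0615, 0.1463]
eef_rot: [-3.141, -0.002, 2.956]
force: [-0.2, 0.8, 0.7]
grip_width: 0.0938
grip_force: 0.0
```

Call:
jog_arm(
  motion=[
    [0.015, 0.04, 0, 0, 0, 0, 1],
    [0.015, 0.04, 0, 0, 0, 0, 1],
    [0.015, 0.04, 0, 0, 0, 0, 1],
    [0.015, 0.04, 0, 0, 0, 0, 1],
    [0.015, 0.04, 0, 0, 0, 0, 1],
  ],
)

```text
time_s: 10.1
ee_pos: [0.4431, 0.2718, 0.1463]
eef_rot: [-3.14, -0.002, 2.957]
force: [-0.1, -0.6, 0.3]
grip_width: 0.0942
grip_force: 0.0
```

Call:
jog_arm(
  motion=[
    [0.015, 0.04, 0, 0, 0, 0, 1],
    [0.015, 0.04, 0, 0, 0, 0, 1],
    [0, 0, 0.04, 0, 0, 0, 1],
    [0, 0, 0, 0, 0, 0, 1],
    [0, 0, 0, 0, 0, 0, 1],
  ],
)

```text
time_s: 10.6
ee_pos: [0.429, 0.3537, 0.1069]
eef_rot: [-3.139, -0.002, 2.956]
force: [-0.8, -0.4, 0.9]
grip_width: 0.0941
grip_force: 0.0
```

```bash
python3 -c "
from h import *
pose(.427,.382,.016)
for n,r in(('scene',(200,220,330,330)),):
  print(n,'blue',mask(n,(100,120,100),(120,255,255),r))"
```

```text
t 10.6 F [-0.8 -0.4  0.9] w 0.0941 rotvec first [-0.0024 -0.0023  0.0013] then shift [0.0073 0.0274 0.0909]
scene blue [((np.float64(251.4), np.float64(293.0)), 30.0, 10)]
```

Call:
jog_arm(
  motion=[
    [0.007, 0.027, 0, 0, 0, 0, 1],
    [0, 0, 0.03, 0, 0, 0, 1],
    [0, 0, 0.03, 0, 0, 0, 1],
    [0, 0, 0.03, 0, 0, 0, 1],
    [0, 0, 0, 0, 0, 0, -1],
  ],
)

```text
time_s: 11.15
ee_pos: [0.4268, 0.3808, 0.0157]
eef_rot: [-3.138, -0.003, 2.955]
force: [-0.3, 0.2, -0.0]
grip_width: 0.0892
grip_force: 0.0
```

Call:
jog_arm(
  motion=[
    [0, 0, 0, 0, 0, 0, -1],
    [0, 0, 0, 0, 0, 0, -1],
    [0, 0, 0, 0, 0, 0, -1],
    [0, 0, 0, 0, 0, 0, -1],
    [0, 0, 0, 0, 0, 0, -1],
  ],
)

```text
time_s: 11.65
ee_pos: [0.4277, 0.3824, 0.0182]
eef_rot: [3.141, 0.0, 2.957]
force: [-0.3, 0.2, -0.5]
grip_width: 0.0494
grip_force: 0.0
```

Call:
jog_arm(
  motion=[
    [0, 0, 0, 0, 0, 0, -1],
    [0, 0, 0, 0, 0, 0, -1],
    [0, 0, 0, 0, 0, 0, -1],
    [0, 0, 0, 0, 0, 0, -1],
    [0, 0, 0, 0, 0, 0, -1],
  ],
)

```text
time_s: 12.15
ee_pos: [0.4275, 0.3823, 0.0175]
eef_rot: [-3.141, -0.0, 2.957]
force: [-0.0, 0.1, 0.2]
grip_width: 0.0217
grip_force: 11.9
```

Call:
jog_arm(
  motion=[
    [0, 0, -0.03, 0, 0, 0, -1],
    [0, 0, -0.04, 0, 0, 0, -1],
    [0, 0, -0.04, 0, 0, 0, -1],
    [0, 0, -0.02, 0, 0, 0, -1],
    [0, 0, 0, 0, 0, 0, -1],
  ],
)

```text
time_s: 12.65
ee_pos: [0.4285, 0.3831, 0.1506]
eef_rot: [3.138, 0.003, 2.957]
force: [-0.5, -0.1, -0.8]
grip_width: 0.0215
grip_force: 11.9
```

```bash
python3 -c "
from h import *
pose(.536,-.068,.147)"
```

```text
t 12.65 F [-0.5 -0.1 -0.8] w 0.0215 rotvec first [0.0037 0.0032 0.0016] then shift [-0.1893 -0.4233  0.0036]
```

Call:
jog_arm(
  motion=[
    [-0.017, -0.038, 0, 0, 0, 0, -1],
    [-0.017, -0.038, 0, 0, 0, 0, -1],
    [-0.017, -0.038, 0, 0, 0, 0, -1],
    [-0.017, -0.038, 0, 0, 0, 0, -1],
    [-0.017, -0.038, 0, 0, 0, 0, -1],
  ],
)

```text
time_s: 13.15
ee_pos: [0.4757, 0.1781, 0.1462]
eef_rot: [-3.141, -0.002, 2.957]
force: [0.5, -0.7, -0.0]
grip_width: 0.0213
grip_force: 11.9
```

Call:
jog_arm(
  motion=[
    [-0.017, -0.038, 0, 0, 0, 0, -1],
    [-0.017, -0.038, 0, 0, 0, 0, -1],
    [-0.017, -0.038, 0, 0, 0, 0, -1],
    [-0.017, -0.038, 0, 0, 0, 0, -1],
    [-0.017, -0.038, 0, 0, 0, 0, -1],
  ],
)

```text
time_s: 13.65
ee_pos: [0.5243, -0.0242, 0.1462]
eef_rot: [-3.141, -0.002, 2.957]
force: [0.2, 1.5, 0.3]
grip_width: 0.0218
grip_force: 11.9
```

Call:
jog_arm(
  motion=[
    [0, 0, 0, 0, 0, 0, -1],
    [0, 0, 0, 0, 0, 0, -1],
  ],
)

```text
time_s: 13.85
ee_pos: [0.5242, -0.0229, 0.1463]
eef_rot: [-3.141, -0.002, 2.955]
force: [-0.6, -0.1, -0.2]
grip_width: 0.022
grip_force: 11.9
```

```bash
python3 -c "
from h import *
pose(.536,-.068,.034)"
```

```text
t 13.85 F [-0.6 -0.1 -0.2] w 0.022 rotvec first [-0.0002 -0.0023 -0.0002] then shift [-0.02   -0.0421  0.1123]
```

Call:
jog_arm(
  motion=[
    [-0.02, -0.042, 0, 0, 0, 0, -1],
    [0, 0, 0.035, 0, 0, 0, -1],
    [0, 0, 0.035, 0, 0, 0, -1],
    [0, 0, 0.03, 0, 0, 0, -1],
    [0, 0, 0.013, 0, 0, 0, -1],
  ],
)

```text
time_s: 14.35
ee_pos: [0.535, -0.0659, 0.0315]
eef_rot: [-3.142, -0.005, 2.958]
force: [0.3, 0.7, 0.2]
grip_width: 0.0219
grip_force: 11.9
```

Call:
jog_arm(
  motion=[
    [0, 0, 0, 0, 0, 0, -1],
    [0, 0, 0, 0, 0, 0, -0.1],
    [0, 0, 0, 0, 0, 0, -0.1],
    [0, 0, 0, 0, 0, 0, -0.1],
    [0, 0, -0.03, 0, 0, 0, -0.1],
  ],
)

```text
time_s: 14.85
ee_pos: [0.5351, -0.0672, 0.0628]
eef_rot: [-3.141, -0.005, 2.956]
force: [0.4, 0.1, 0.7]
grip_width: 0.042
grip_force: 0.0
```

Call:
jog_arm(
  motion=[
    [0, 0, -0.04, 0, 0, 0, -0.1],
    [0, 0, -0.04, 0, 0, 0, -0.1],
    [0, 0, -0.04, 0, 0, 0, -1],
    [0, 0, -0.04, 0, 0, 0, -1],
    [0, 0, -0.04, 0, 0, 0, -1],
  ],
)

```text
time_s: 15.35
ee_pos: [0.5364, -0.0674, 0.2672]
eef_rot: [-3.141, 0.001, 2.957]
force: [0.2, -0.9, -0.6]
grip_width: 0.0216
grip_force: 0.0
```

Run:
```python
from h import *
pose(.536,-.068,.3)
for n,a,b in(("L",(305,142.6),(333.2,161.2)),("R",(363.6,122),(408.6,177.6))):
    u=np.array(a)-.4;v=np.array(b)-.4;print(n,tri(u,v))
    p=tri(u,v)[0];d=p[:2]-[.548,-.109];c,s=np.cos(-.187),np.sin(-.187);print("case frame",c*d[0]+s*d[1],-s*d[0]+c*d[1],p[2])
crop("scene",270,90,180,140,4,"v3")
crop("top",300,120,180,140,4,"v4")
```

```text
t 15.35 F [ 0.2 -0.9 -0.6] w 0.0216 rotvec first [-0.0002  0.0011  0.0015] then shift [ 0.0002 -0.0007 -0.0328]
L (array([ 0.64486985, -0.01213766,  0.23609825]), np.float64(0.0006982447491835998))
case frame 0.07717318828951551 0.11318294881717024 0.23609824949260144
R (array([ 0.60276573, -0.2350804 ,  0.23205956]), np.float64(0.0007294029574637856))
case frame 0.07725082553231886 -0.11370075560531195 0.23205956036921838
```

View pics/v3.png

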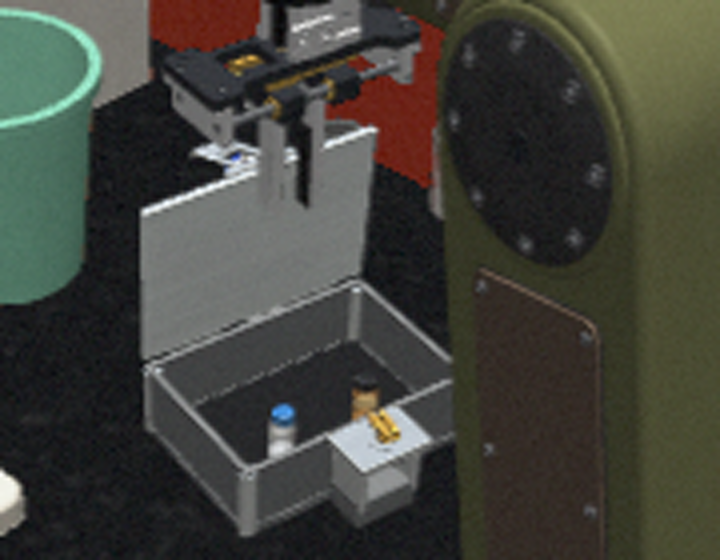

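Both vials stand in the case: blue at crop (283,430), amber at (364,395). Next I go behind the lid's left end.

Call:
jog_arm(
  motion=[
    [0, 0, -0.04, 0, 0, 0, -1],
    [0, 0, -0.03, 0, 0, 0, -1],
    [0, 0, 0, 0, 0, 0, -1],
  ],
)

```text
time_s: 15.75
ee_pos: [0.5374, -0.0675, 0.3385]
eef_rot: [-3.141, 0.006, 2.957]
force: [0.1, 0.4, 0.1]
grip_width: 0.0006
grip_force: 0.0
```

```bash
cat >> h.py <<'E'
def L(x,y,z,c=(.548,-.109,-.187)):
    C,S=np.cos(c[2]),np.sin(c[2]);return (c[0]+C*x-S*y,c[1]+S*x+C*y,z)
def loc():
    o=ctrl.get_obs();d=o["ee_pos"][:2]-[.548,-.109];C,S=np.cos(-.187),np.sin(-.187);print("case frame",(C*d[0]+S*d[1]).round(4),(-S*d[0]+C*d[1]).round(4),o["ee_pos"][2].round(4))
E
python3 -c "
from h import *
loc();pose(*L(.112,.095,.21))"
```

```text
case frame -0.0182 0.0388 0.3385
t 15.75 F [0.1 0.4 0.1] w 0.0006 rotvec first [-0.0002  0.0062  0.0016] then shift [-0.1302  0.0562  0.1285]
```

Call:
jog_arm(
  motion=[
    [-0.035, 0.014, 0, 0, 0, 0, -1],
    [-0.035, 0.014, 0, 0, 0, 0, -1],
    [-0.035, 0.014, 0, 0, 0, 0, -1],
    [-0.025, 0.014, 0, 0, 0, 0, -1],
    [0, 0, 0, 0, 0, 0, -1],
  ],
)

```text
time_s: 16.25
ee_pos: [0.6765, -0.0352, 0.3307]
eef_rot: [-3.141, -0.005, 2.958]
force: [-0.1, 0.3, 0.2]
grip_width: 0.0004
grip_force: 0.0
```

Call:
jog_arm(
  motion=[
    [0, 0, 0.04, 0, 0, 0, -1],
    [0, 0, 0.04, 0, 0, 0, -1],
    [0, 0, 0.04, 0, 0, 0, -1],
    [0, 0, 0, 0, 0, 0, -1],
    [0, 0, 0, 0, 0, 0, -1],
  ],
)

```text
time_s: 16.75
ee_pos: [0.6745, -0.0365, 0.2157]
eef_rot: [-3.141, 0.0, 2.956]
force: [0.6, -0.1, 0.5]
grip_width: 0.0005
grip_force: 0.0
```

Run:
```python
from h import *
loc();pose(*L(.112,.095,.21))
r=.14
p0=None
for th in (1.45,1.2,.95,.7,.45,.2,0):
    print(th,np.round([.08-r*np.cos(th)+.004*np.sin(th)+.008,.08+r*np.sin(th)+.004*np.cos(th)],3))
```

```text
case frame 0.1108 0.0947 0.2157
t 16.75 F [ 0.6 -0.1  0.5] w 0.0005 rotvec first [-0.0002  0.      0.0014] then shift [-0.0012  0.0003  0.0057]
1.45 [0.075 0.219]
1.2 [0.041 0.212]
0.95 [0.01  0.196]
0.7 [-0.017  0.173]
0.45 [-0.036  0.144]
0.2 [-0.048  0.112]
0 [-0.052  0.084]
```

Call:
jog_arm(
  motion=[
    [0.018, 0, 0, 0, 0, 0, -1],
    [0.018, 0, 0.001, 0, 0, 0, -1],
    [0.017, 0, 0.002, 0, 0, 0, -1],
    [0.017, 0, 0.003, 0, 0, 0, -1],
    [0.016, 0, 0.007, 0, 0, 0, -1],
  ],
)

```text
time_s: 17.25
ee_pos: [0.5909, -0.0206, 0.2053]
eef_rot: [3.141, 0.006, 2.957]
force: [1.7, 0.3, -0.1]
grip_width: 0.0003
grip_force: 0.9
```

Call:
jog_arm(
  motion=[
    [0.015, 0, 0.008, 0, 0, 0, -1],
    [0.014, 0, 0.011, 0, 0, 0, -1],
    [0.013, 0, 0.012, 0, 0, 0, -1],
    [0.01, 0, 0.014, 0, 0, 0, -1],
    [0.009, 0, 0.015, 0, 0, 0, -1],
  ],
)

```text
time_s: 17.75
ee_pos: [0.5313, -0.0094, 0.1445]
eef_rot: [3.141, 0.005, 2.956]
force: [1.1, -1.0, 0.7]
grip_width: 0.0004
grip_force: 0.5
```

Call:
jog_arm(
  motion=[
    [0.007, 0, 0.016, 0, 0, 0, -1],
    [0.005, 0, 0.016, 0, 0, 0, -1],
    [0.002, 0, 0.014, 0, 0, 0, -1],
    [0.002, 0, 0.012, 0, 0, 0, -1],
    [0, 0, 0, 0, 0, 0, -1],
  ],
)

```text
time_s: 18.25
ee_pos: [0.5156, -0.0065, 0.0848]
eef_rot: [3.141, 0.003, 2.957]
force: [-0.2, 0.3, 0.3]
grip_width: 0.0008
grip_force: 0.0
```

Run:
```python
from h import *
loc();pose(*L(-.052,.095,.083))
a=ctrl.camera("scene")[90:230,270:450,::-1]
b=ctrl.camera("top")[140:260,310:400,::-1]
r=lambda x,h:cv2.resize(x,(int(x.shape[1]*h/x.shape[0]),h),interpolation=cv2.INTER_CUBIC)
cv2.imwrite("pics/v5.png",np.hstack([r(a,360),r(b,360)]))
```

```text
case frame -0.0509 0.0947 0.0848
t 18.25 F [-0.2  0.3  0.3] w 0.0008 rotvec first [0.0001 0.0027 0.0015] then shift [0.0011 0.0003 0.0018]
```

View pics/v5.png

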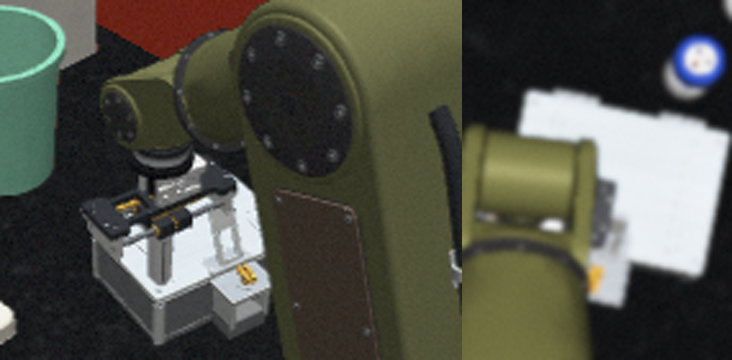

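The lid is down on the case and the hasp stands up at crop (228,235). I press a little to seat the lid, then go behind the hasp.

Call:
jog_arm(
  motion=[
    [0, 0, 0.002, 0, 0, 0, -1],
    [0, 0, 0.002, 0, 0, 0, -1],
    [0, 0, 0.001, 0, 0, 0, -1],
    [0, 0, 0, 0, 0, 0, -1],
  ],
)

```text
time_s: 18.75
ee_pos: [0.5158, -0.0064, 0.0835]
eef_rot: [3.141, 0.004, 2.957]
force: [-21.5, 2.1, 51.4]
grip_width: 0.0004
grip_force: 26.2
```

Call:
jog_arm(
  motion=[
    [0, 0, -0.04, 0, 0, 0, -1],
    [0, 0, -0.04, 0, 0, 0, -1],
    [0, 0, -0.04, 0, 0, 0, -1],
    [-0.03, 0, 0, 0, 0, 0, -1],
    [-0.03, 0, 0, 0, 0, 0, -1],
  ],
)

```text
time_s: 19.25
ee_pos: [0.5749, -0.0175, 0.2012]
eef_rot: [3.141, 0.004, 2.957]
force: [0.3, -0.7, 0.0]
grip_width: 0.0002
grip_force: 0.0
```

Call:
jog_arm(
  motion=[
    [0, -0.035, 0, 0, 0, 0, -1],
    [0, -0.03, 0, 0, 0, 0, -1],
    [0, -0.03, 0, 0, 0, 0, -1],
    [0, 0, 0, 0, 0, 0, -1],
    [0, 0, 0, 0, 0, 0, -1],
  ],
)

```text
time_s: 19.75
ee_pos: [0.5561, -0.1109, 0.199]
eef_rot: [-3.142, 0.0, 2.955]
force: [-0.5, -0.2, 0.2]
grip_width: 0.0007
grip_force: 0.0
```

Run:
```python
from h import *
loc();pose(*L(0,0,.135))
a=ctrl.camera("scene")[90:230,270:450,::-1]
b=ctrl.camera("top")[140:260,310:400,::-1]
r=lambda x,h:cv2.resize(x,(int(x.shape[1]*h/x.shape[0]),h),interpolation=cv2.INTER_CUBIC)
cv2.imwrite("pics/v6.png",np.hstack([r(a,400),r(b,400)]))
```

```text
case frame 0.0084 -0.0004 0.199
t 19.75 F [-0.5 -0.2  0.2] w 0.0007 rotvec first [-0.0001  0.0003  0.0004] then shift [0.0084 0.0004 0.064 ]
```

View pics/v6.png

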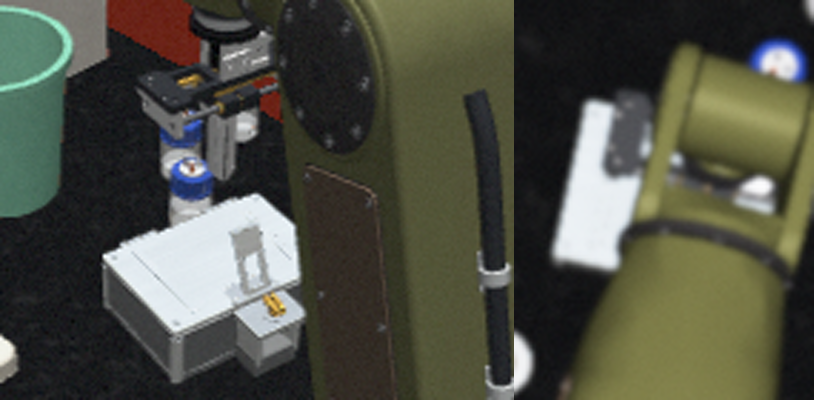

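The lid is shut. The hasp stands up, its tip at about (246,229) in the crop.

Run:
```python
from h import *
for uv in((246,229),(248,243),(252,290)):
    c,d=ray("scene",(270+uv[0]/2.857-.3,90+uv[1]/2.857-.3))
    n=np.array([-np.sin(-.187),np.cos(-.187),0]);o=np.array([.548,-.109,0]);p=c+d*(n@(o-c))/(n@d)
    q=p[:2]-o[:2];x=np.cos(-.187)*q[0]+np.sin(-.187)*q[1];print(x,p[2],"ang",np.arctan2(p[2]-.085,-(x+.078)))
```

```text
-0.04486017717145272 0.1582365192950015 ang 1.9957306845461689
-0.05000639296139649 0.1416400957961621 ang 2.029822575873215
-0.06278561510081004 0.08074917232917489 ang -2.869144774335878
```

Call:
jog_arm(
  motion=[
    [0, 0, 0.045, 0, 0, 0, -1],
    [0.02, 0, 0, 0, 0, 0, -1],
    [0.02, 0, 0, 0, 0, 0, -1],
    [0.02, 0, 0, 0, 0, 0, -1],
    [0.014, 0, 0, 0, 0, 0, -1],
  ],
)

```text
time_s: 20.35
ee_pos: [0.4826, -0.096, 0.1538]
eef_rot: [-3.142, 0.0, 2.958]
force: [0.7, 0.6, -0.1]
grip_width: 0.0004
grip_force: 0.2
```

Call:
jog_arm(
  motion=[
    [0.013, 0, 0, 0, 0, 0, -1],
    [0.01, 0, 0.002, 0, 0, 0, -1],
    [0.01, 0, 0.004, 0, 0, 0, -1],
    [0.01, 0, 0.006, 0, 0, 0, -1],
    [0.008, 0, 0.006, 0, 0, 0, -1],
  ],
)

```text
time_s: 20.85
ee_pos: [0.4328, -0.0872, 0.1354]
eef_rot: [-3.141, 0.0, 2.957]
force: [-0.3, 0.6, -0.5]
grip_width: 0.0002
grip_force: 0.1
```

Call:
jog_arm(
  motion=[
    [0.007, 0, 0.008, 0, 0, 0, -1],
    [0.006, 0, 0.008, 0, 0, 0, -1],
    [0.004, 0, 0.008, 0, 0, 0, -1],
    [0.003, 0, 0.008, 0, 0, 0, -1],
    [0, 0, 0, 0, 0, 0, -1],
  ],
)

```text
time_s: 21.35
ee_pos: [0.4128, -0.0839, 0.1025]
eef_rot: [3.142, -0.002, 2.957]
force: [0.3, -0.4, 0.8]
grip_width: 0.0004
grip_force: 0.0
```

```bash
python3 -c "
from h import *
loc();pose(*L(-.142,0,.09))"
```

```text
case frame -0.1375 -0.0005 0.1025
t 21.35 F [ 0.3 -0.4  0.8] w 0.0004 rotvec first [ 0.     -0.0021  0.0015] then shift [0.0045 0.0005 0.0125]
```

Call:
jog_arm(
  motion=[
    [0.004, 0, 0.005, 0, 0, 0, -1],
    [0, 0, 0.004, 0, 0, 0, -1],
    [0, 0, 0.003, 0, 0, 0, -1],
    [0, 0, 0.001, 0, 0, 0, -1],
    [0, 0, 0, 0, 0, 0, -1],
  ],
)

```text
time_s: 21.85
ee_pos: [0.4096, -0.0834, 0.0905]
eef_rot: [-3.141, -0.0, 2.957]
force: [-0.2, 0.1, 0.2]
grip_width: 0.0004
grip_force: 0.0
```

Call:
jog_arm(
  motion=[
    [0, 0, 0, 0, 0, 0, -1],
    [0, 0, 0.001, 0, 0, 0, -1],
    [0, 0, 0, 0, 0, 0, -1],
    [0, 0, 0, 0, 0, 0, -1],
  ],
)

```text
time_s: 22.25
ee_pos: [0.4096, -0.0834, 0.0896]
eef_rot: [-3.141, -0.0, 2.957]
force: [-0.2, -0.5, -0.5]
grip_width: 0.0001
grip_force: 0.0
```

Call:
jog_arm(
  motion=[
    [0, 0, 0.001, 0, 0, 0, -1],
    [0, 0, 0, 0, 0, 0, -1],
  ],
)

```text
time_s: 22.45
ee_pos: [0.4095, -0.0833, 0.0885]
eef_rot: [-3.141, -0.0, 2.957]
force: [-0.0, -0.6, -0.6]
grip_width: 0.0006
grip_force: 0.0
```

Call:
jog_arm(
  motion=[
    [0, 0, 0.001, 0, 0, 0, -1],
    [0, 0, 0, 0, 0, 0, -1],
  ],
)

```text
time_s: 22.65
ee_pos: [0.4095, -0.0833, 0.0875]
eef_rot: [-3.141, -0.0, 2.957]
force: [-0.4, -0.8, -0.1]
grip_width: 0.0007
grip_force: 0.0
```

Call:
jog_arm(
  motion=[
    [0, 0, 0.0005, 0, 0, 0, -1],
    [0, 0, 0, 0, 0, 0, -1],
  ],
)

```text
time_s: 22.85
ee_pos: [0.4096, -0.0833, 0.0872]
eef_rot: [-3.141, -0.0, 2.957]
force: [-1.1, -0.1, 2.0]
grip_width: 0.0003
grip_force: 0.9
```

The finger met the hasp at z≈0.087, so it lies flat. I lift and swing aside for a clear look at the stud and driver.

Call:
jog_arm(
  motion=[
    [0, 0, -0.04, 0, 0, 0, -1],
    [0, 0, -0.05, 0, 0, 0, -1],
    [0, 0, -0.05, 0, 0, 0, -1],
    [0, 0.05, 0, 0, 0, 0, -1],
    [0, 0.05, 0, 0, 0, 0, -1],
  ],
)

```text
time_s: 23.35
ee_pos: [0.4285, 0.0154, 0.2285]
eef_rot: [3.141, 0.003, 2.953]
force: [1.5, 0.0, -1.4]
grip_width: 0.0006
grip_force: 0.0
```

Call:
jog_arm(
  motion=[
    [0, 0.05, 0, 0, 0, 0, 1],
    [0, 0.05, 0, 0, 0, 0, 1],
    [0, 0.05, 0, 0, 0, 0, 1],
    [0, 0.05, 0, 0, 0, 0, 1],
    [0, 0.05, 0, 0, 0, 0, 1],
  ],
)

```text
time_s: 23.85
ee_pos: [0.4739, 0.2629, 0.227]
eef_rot: [-3.141, -0.0, 2.957]
force: [0.4, -1.4, 0.9]
grip_width: 0.0369
grip_force: 0.0
```

Call:
jog_arm(
  motion=[
    [0, 0.05, 0, 0, 0, 0, 1],
    [0, 0.05, 0, 0, 0, 0, 1],
    [0, 0, 0, 0, 0, 0, 1],
  ],
)

```text
time_s: 24.15
ee_pos: [0.4918, 0.3633, 0.2251]
eef_rot: [-3.141, -0.002, 2.961]
force: [-1.2, -0.8, -0.4]
grip_width: 0.061
grip_force: 0.0
```

Run:
```python
from h import *
# average frames to cut noise
A=np.mean([ctrl.camera("scene") for _ in range(4)],0)[:,:,::-1]
B=np.mean([ctrl.camera("top") for _ in range(4)],0)[:,:,::-1]
np.save("A.npy",A);np.save("B.npy",B)
r=lambda x,h:cv2.resize(x.astype(np.uint8),(int(x.shape[1]*h/x.shape[0]),h),interpolation=cv2.INTER_CUBIC)
a1=r(A[130:180,385:425],300);a2=r(A[175:215,340:390],300)
b1=r(B[190:230,420:465],300);b2=r(B[210:250,330:380],300)
row1=np.hstack([a1,a2]);row2=np.hstack([b1,b2]);w=min(row1.shape[1],row2.shape[1])
cv2.imwrite("pics/v7.png",np.vstack([row1[:,:w],row2[:,:w]]));print(a1.shape,b1.shape,w)
loc()
```

```text
(300, 240, 3) (300, 337, 3) 615
case frame -0.1413 0.4487 0.2276
```

View pics/v7.png

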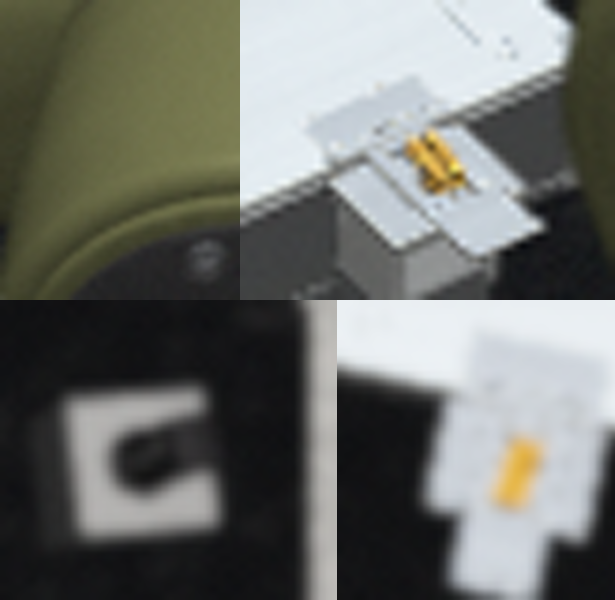

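The hasp is down and the brass stud stands through its window. I compute the block, bottle and stud positions.

Run:
```python
from h import *
A=np.load("A.npy");B=np.load("B.npy")
def st(I,n):
    h=cv2.cvtColor(np.uint8(I),cv2.COLOR_BGR2HSV).astype(int);c=proj(n,[.442,-.088,.097])[0].astype(int)
    w=np.zeros(h.shape[:2]);sl=np.s_[c[1]-14:c[1]+14,c[0]-14:c[0]+14]
    w[sl]=np.clip((h[...,1]-60)/100.,0,1)[sl]*((h[...,0]>8)&(h[...,0]<35))[sl]
    y,x=np.nonzero(w);v=w[y,x];u=(np.average(x,weights=v),np.average(y,weights=v));C=np.cov(np.c_[x,y].T,aweights=v)
    e=np.linalg.eigh(C)[1][:,1]
    p=onz(n,u,.095);q=onz(n,np.array(u)+4*e,.095)-p
    print(n,u,p,"yaw",np.arctan2(q[1],q[0])%np.pi-np.pi,"w",v.sum());return u
a=st(A,"scene");b=st(B,"top");print("stud tri",tri(a,b))
print("case-model stud",L(-.109,0,.097))
print("block",onz("top",(438.5,211.4),.066))
# bottle: grey/white body in top and scene base
print("bottle scene base",onz("scene",(385,143),0),"top cap",onz("top",(474,161),.2),"top body",onz("top",(462,173),.05))
```

```text
scene (np.float64(365.7432061068701), np.float64(196.35145038167934)) [ 0.441645   -0.08524784  0.095     ] yaw -0.2850960024735154 w 32.75000000000001
top (np.float64(353.65502008032126), np.float64(232.54899598393573)) [ 0.4445574  -0.08963281  0.095     ] yaw -0.33028710561119823 w 24.900000000000002
stud tri (array([ 0.44509818, -0.08990208,  0.08976329]), np.float64(0.0005574482928277647))
case-model stud (np.float64(0.4409002632789116), np.float64(-0.08873558798599043), 0.097)
block [ 0.5248444 -0.3721672  0.066    ]
bottle scene base [ 0.67140395 -0.45906663  0.        ] top cap [ 0.66560514 -0.4412823   0.2       ] top body [ 0.66059098 -0.45783845  0.05      ]
```

Call:
jog_arm(
  motion=[
    [-0.011, -0.048, 0, 0, 0, 0, 1],
    [-0.011, -0.048, 0, 0, 0, 0, 1],
    [-0.011, -0.048, 0, 0, 0, 0, 1],
    [-0.011, -0.048, 0, 0, 0, 0, 1],
    [-0.011, -0.048, 0, 0, 0, 0, 1],
  ],
)

```text
time_s: 25.05
ee_pos: [0.5019, 0.1106, 0.2275]
eef_rot: [3.141, 0.001, 2.956]
force: [1.0, 0.2, 0.1]
grip_width: 0.0945
grip_force: 0.0
```

Call:
jog_arm(
  motion=[
    [-0.011, -0.048, 0, 0, 0, 0, 1],
    [-0.011, -0.048, 0, 0, 0, 0, 1],
    [-0.011, -0.048, 0, 0, 0, 0, 1],
    [-0.011, -0.048, 0, 0, 0, 0, 1],
    [-0.011, -0.048, 0, 0, 0, 0, 1],
  ],
)

```text
time_s: 25.55
ee_pos: [0.5115, -0.1355, 0.2277]
eef_rot: [-3.141, 0.001, 2.956]
force: [1.0, 0.5, 0.6]
grip_width: 0.0937
grip_force: 0.0
```

Call:
jog_arm(
  motion=[
    [-0.011, -0.048, 0, 0, 0, 0, 1],
    [-0.011, -0.048, 0, 0, 0, 0, 1],
    [-0.011, -0.048, 0, 0, 0, 0, 1],
    [-0.011, -0.048, 0, 0, 0, 0, 1],
    [0, 0, 0, 0, 0, 0.15, 1],
  ],
)

```text
time_s: 26.05
ee_pos: [0.5185, -0.3351, 0.2264]
eef_rot: [-3.141, -0.001, 2.803]
force: [-0.3, 1.7, -0.1]
grip_width: 0.0944
grip_force: 0.0
```

Call:
jog_arm(
  motion=[
    [0, 0, 0, 0, 0, 0.15, 1],
    [0, 0, 0, 0, 0, 0.15, 1],
    [0, 0, 0, 0, 0, 0.15, 1],
    [0, 0, 0, 0, 0, 0.15, 1],
    [0, 0, 0, 0, 0, 0.15, 1],
  ],
)

```text
time_s: 26.55
ee_pos: [0.5196, -0.3302, 0.2275]
eef_rot: [-3.141, 0.0, 2.05]
force: [-0.6, -0.5, 0.6]
grip_width: 0.0938
grip_force: 0.0
```

Call:
jog_arm(
  motion=[
    [0, 0, 0, 0, 0, 0, 1],
    [0, 0, 0, 0, 0, 0, 1],
  ],
)

```text
time_s: 26.75
ee_pos: [0.5199, -0.3301, 0.2274]
eef_rot: [-3.141, 0.0, 2.061]
force: [-0.2, 0.3, 0.2]
grip_width: 0.0941
grip_force: 0.0
```

```bash
python3 -c "
from h import *
pose(.525,-.372,.093,2.02)"
```

```text
t 26.75 F [-0.2  0.3  0.2] w 0.0941 rotvec first [-0.0002  0.0003  0.0408] then shift [-0.04   -0.0136  0.1344]
```

Call:
jog_arm(
  motion=[
    [0, 0, 0, 0, 0, 0.041, 1],
    [-0.02, -0.007, 0, 0, 0, 0, 1],
    [-0.02, -0.007, 0, 0, 0, 0, 1],
    [0, 0, 0.03, 0, 0, 0, 1],
    [0, 0, 0.03, 0, 0, 0, 1],
  ],
)

```text
time_s: 27.25
ee_pos: [0.5246, -0.3728, 0.1668]
eef_rot: [3.141, 0.001, 2.019]
force: [1.0, -0.5, -0.2]
grip_width: 0.0941
grip_force: 0.0
```

Call:
jog_arm(
  motion=[
    [0, 0, 0.03, 0, 0, 0, 1],
    [0, 0, 0.03, 0, 0, 0, 1],
    [0, 0, 0.015, 0, 0, 0, 1],
    [0, 0, 0, 0, 0, 0, 1],
    [0, 0, 0, 0, 0, 0, -1],
  ],
  squeeze=10,
)

```text
time_s: 27.75
ee_pos: [0.5251, -0.3724, 0.0934]
eef_rot: [3.141, 0.001, 2.017]
force: [0.1, -1.1, 0.6]
grip_width: 0.0886
grip_force: 0.0
```

Call:
jog_arm(
  motion=[
    [0, 0, 0, 0, 0, 0, -1],
    [0, 0, 0, 0, 0, 0, -1],
    [0, 0, 0, 0, 0, 0, -1],
    [0, 0, 0, 0, 0, 0, -1],
    [0, 0, 0, 0, 0, 0, -1],
  ],
)

```text
time_s: 28.25
ee_pos: [0.5247, -0.372, 0.0923]
eef_rot: [-3.141, 0.0, 2.016]
force: [0.5, -0.0, -0.4]
grip_width: 0.0495
grip_force: 0.0
```

Call:
jog_arm(
  motion=[
    [0, 0, 0, 0, 0, 0, -1],
    [0, 0, 0, 0, 0, 0, -1],
    [0, 0, 0, 0, 0, 0, -1],
    [0, 0, 0, 0, 0, 0, -1],
    [0, 0, 0, 0, 0, 0, -1],
  ],
)

```text
time_s: 28.75
ee_pos: [0.5247, -0.372, 0.0921]
eef_rot: [-3.141, -0.0, 2.016]
force: [-0.2, 0.1, -0.4]
grip_width: 0.0271
grip_force: 8.8
```

```bash
python3 -c "
from h import *
pose(.525,-.372,.093,2.02);print(ctrl.get_obs()['ee_pos'],ctrl.get_obs()['moment'],ctrl.get_obs()['grip_width'])"
```

```text
t 28.75 F [-0.2  0.1 -0.4] w 0.0271 rotvec first [-0.0003 -0.0001 -0.0045] then shift [-0.0001  0.0003 -0.0009]
[ 0.5246612  -0.37202851  0.09208524] [-0.01656648 -0.13491006 -0.02291058] 0.02707241066098246
```

Call:
jog_arm(
  motion=[
    [0, 0, 0, 0, 0, 0, -1],
    [0, 0, 0, 0, 0, 0, -1],
    [0, 0, 0, 0, 0, 0, -1],
    [0, 0, 0, 0, 0, 0, -1],
  ],
  squeeze=35,
)

```text
time_s: 29.15
ee_pos: [0.5246, -0.372, 0.0921]
eef_rot: [-3.141, -0.0, 2.016]
force: [-0.5, 0.8, 0.3]
grip_width: 0.0265
grip_force: 31.1
```

```bash
python3 -c "
from h import *
o=ctrl.get_obs();print(o['grip_width'],o['grip_force'],o['moment'],o['force'])"
```

```text
0.026547112445518606 31.110105654224753 [-0.01703631 -0.15935731  0.02051033] [-0.48358567  0.75748231  0.28724623]
```

Call:
jog_arm(
  motion=[
    [0, 0, 0, 0, 0, 0, -0.25],
    [0, 0, 0, 0, 0, 0, -0.25],
    [0, 0, 0, 0, 0, 0.145, -0.25],
    [0, 0, 0, 0, 0, 0, -0.25],
    [0, 0, 0, 0, 0, 0, -1],
  ],
  squeeze=10,
)

```text
time_s: 29.65
ee_pos: [0.5246, -0.372, 0.0921]
eef_rot: [-3.141, 0.0, 1.874]
force: [-0.0, -0.0, -1.6]
grip_width: 0.0303
grip_force: 0.0
```

Call:
jog_arm(
  motion=[
    [0, 0, 0, 0, 0, 0, -1],
    [0, 0, 0, 0, 0, 0, -1],
    [0, 0, 0, 0, 0, 0, -1],
    [0, 0, 0, 0, 0, 0, -1],
    [0, 0, 0, 0, 0, 0, -1],
  ],
)

```text
time_s: 30.15
ee_pos: [0.5247, -0.372, 0.0921]
eef_rot: [-3.141, 0.0, 1.871]
force: [0.3, 0.4, 0.1]
grip_width: 0.0238
grip_force: 10.0
```

Call:
jog_arm(
  motion=[
    [0, 0, 0, 0, 0, 0, -1],
    [0, 0, 0, 0, 0, 0, -1],
    [0, 0, -0.02, 0, 0, 0, -1],
    [0, 0, -0.04, 0, 0, 0, -1],
    [0, 0, -0.04, 0, 0, 0, -1],
  ],
  squeeze=30,
)

```text
time_s: 30.65
ee_pos: [0.5244, -0.3717, 0.1928]
eef_rot: [-3.14, -0.001, 1.871]
force: [-0.3, -0.9, -0.7]
grip_width: 0.0237
grip_force: 30.0
```

Call:
jog_arm(
  motion=[
    [0, 0, -0.04, 0, 0, 0, -1],
    [0, 0, -0.02, 0, 0, 0, -1],
    [0.04, 0, 0, 0, 0, 0, -1],
    [0.04, 0, 0, 0, 0, 0, -1],
    [0.04, 0, 0, 0, 0, 0, -1],
  ],
)

```text
time_s: 31.15
ee_pos: [0.4885, -0.2561, 0.2518]
eef_rot: [-3.141, -0.0, 1.87]
force: [0.4, -0.8, 0.3]
grip_width: 0.0239
grip_force: 30.0
```

Call:
jog_arm(
  motion=[
    [0.04, 0, 0, 0, 0, 0, -1],
    [0.04, 0, 0, 0, 0, 0, -1],
    [0.04, 0, 0, 0, 0, 0, -1],
    [0, 0, 0, 0, 0, 0, -1],
    [0, 0, 0, 0, 0, 0, -1],
  ],
)

```text
time_s: 31.65
ee_pos: [0.4539, -0.1424, 0.2525]
eef_rot: [3.141, 0.001, 1.872]
force: [0.4, -0.3, -0.7]
grip_width: 0.0239
grip_force: 30.0
```

Run:
```python
from h import *
A=np.mean([ctrl.camera("scene") for _ in range(4)],0)[:,:,::-1].astype(np.uint8)
B=np.mean([ctrl.camera("top") for _ in range(2)],0)[:,:,::-1].astype(np.uint8)
pose(.442,-.088,.23,1.871);o=ctrl.get_obs();p=o["ee_pos"];print(p,proj("scene",p-[0,0,.0841]),proj("top",p))
a=A[130:220,320:410];cv2.imwrite("pics/v8.png",cv2.resize(a,None,fx=6,fy=6,interpolation=cv2.INTER_CUBIC))
```

```text
t 31.95 F [ 0.4 -0.9 -0.3] w 0.0241 rotvec first [-0.0008 -0.0003 -0.0014] then shift [0.0564 0.005  0.0218]
[ 0.45389369 -0.14337784  0.25179943] [[376.81393972 168.8394971 ]] [[377.42828054 226.52017697]]
```

View pics/v8.png

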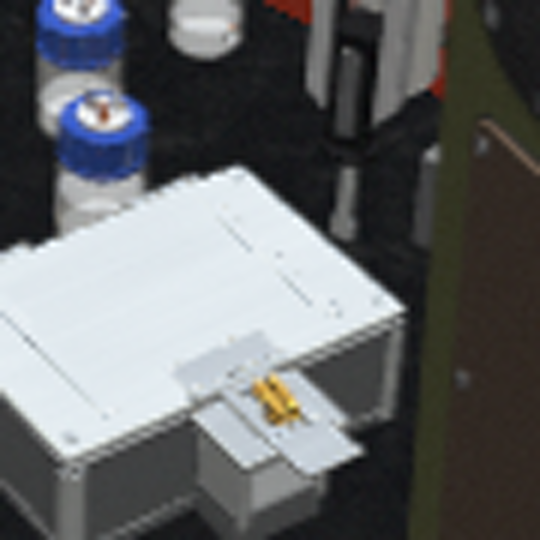

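Run:
```python
from h import *
A=np.mean([ctrl.camera("scene") for _ in range(4)],0).mean(2)
for y in range(155,173):print(y,A[y,368:388].round().astype(int))
o=ctrl.get_obs();p=o["ee_pos"]
for z in(.0841,.0741,.06,.04):print(z,proj("scene",p-[0,0,z]))
```

```text
155 [30 27 30 30 32 20 24 32 34 36 29 26 27 33 29 23 28 29 33 32]
156 [27 28 24 25 26 25 20 19 24 32 40 36 31 16 18 23 28 25 26 25]
157 [24 26 24 25 26 28 26 23 24 42 47 28 19 17 24 24 26 27 29 26]
158 [ 26  22  24  26  29  28  24  30  41  99 111  63  29  27  26  26  28  26
  26  23]
159 [ 25  24  23  25  31  33  32  33  52 102 109  60  30  21  25  26  29  28
  26  25]
160 [ 20  23  28  26  26  29  28  24  56 103 110  55  26  23  24  26  26  28
  27  30]
161 [ 23  24  28  28  27  26  27  26  70 106 111  58  23  21  23  27  30  28
  29  27]
162 [ 23  26  25  29  28  29  25  23  72 106 101  48  24  26  23  28  29  29
  29  29]
163 [ 33  24  26  29  28  25  24  26  74 109  90  48  22  23  24  25  29  30
  33  29]
164 [103  33  30  25  25  25  23  26  95 114  88  41  26  25  23  28  32  30
  27  26]
165 [207 117  47  27  25  24  24  31  96 112  76  34  23  24  27  26  27  28
  28  27]
166 [235 239 146  49  27  24  25  93 107 111  96  50  24  23  25  28  27  32
  30  28]
167 [236 237 239 161  66  27  23  89 107 112 125  65  20  24  23  25  27  29
  33  29]
168 [236 236 236 240 171  74  29  96 107 109 101  51  21  23  25  26  23  26
  26  27]
169 [236 236 238 238 238 171  74  78  86 103  89  42  23  24  23  26  25  26
  28  27]
170 [237 238 237 236 236 236 172  80  35  45  62  37  27  25  27  27  31  31
  29  28]
171 [236 236 236 235 235 234 234 207 106  40  39  36  36  33  28  32  29  39
  38  32]
172 [235 235 235 235 235 236 237 237 208 119  50  40  36  35  33  28  30  32
  34  36]
0.0841 [[376.74035078 168.86719022]]
0.0741 [[376.9943893  166.37293791]]
0.06 [[377.35695391 162.81313291]]
0.04 [[377.88019897 157.67570273]]
```

The blade spans about 4.2 px against 2.8 px for the shaft, so it lies along tool y. The driver tip lines up with the TCP within half a pixel. I turn it to the slot's direction and go above the stud.

Call:
jog_arm(
  motion=[
    [0, 0, 0, 0, 0, 0.15, -1],
    [0, 0, 0, 0, 0, 0.15, -1],
    [0, 0, 0, 0, 0, 0.15, -1],
    [0, 0, 0, 0, 0, 0.14, -1],
    [0, 0, 0, 0, 0, 0, -1],
  ],
)

```text
time_s: 32.65
ee_pos: [0.4539, -0.1428, 0.2521]
eef_rot: [-3.141, 0.0, 1.278]
force: [0.2, -0.1, -1.1]
grip_width: 0.0242
grip_force: 30.0
```

Call:
jog_arm(
  motion=[
    [0, 0, 0, 0, 0, 0, -1],
  ],
)

```text
time_s: 32.75
ee_pos: [0.4538, -0.1427, 0.2521]
eef_rot: [-3.141, 0.0, 1.285]
force: [-0.3, 0.7, -0.9]
grip_width: 0.0242
grip_force: 30.0
```

```bash
python3 -c "
from h import *
pose(.4425,-.0887,.196,1.28)"
```

```text
t 32.75 F [-0.3  0.7 -0.9] w 0.0242 rotvec first [-0.0003  0.0002  0.0049] then shift [ 0.0485 -0.0264  0.0561]
```

Call:
jog_arm(
  motion=[
    [0.024, -0.013, 0, 0, 0, 0.005, -1],
    [0.0245, -0.0135, 0, 0, 0, 0, -1],
    [0, 0, 0.03, 0, 0, 0, -1],
    [0, 0, 0.025, 0, 0, 0, -1],
    [0, 0, 0, 0, 0, 0, -1],
  ],
)

```text
time_s: 33.25
ee_pos: [0.4412, -0.0881, 0.1947]
eef_rot: [-3.137, 0.0, 1.279]
force: [0.1, 0.8, 0.1]
grip_width: 0.0239
grip_force: 30.0
```

Call:
jog_arm(
  motion=[
    [0, 0, 0, 0, 0, 0, -1],
    [0, 0, 0, 0, 0, 0, -1],
  ],
)

```text
time_s: 33.45
ee_pos: [0.443, -0.0889, 0.1985]
eef_rot: [3.14, 0.0, 1.277]
force: [-0.1, 0.7, -0.7]
grip_width: 0.0239
grip_force: 30.0
```

Run:
```python
from h import *
pose(.4425,-.0887,.196,1.28);o=ctrl.get_obs();p=o["ee_pos"];print(p,"tip px",proj("scene",p-[0,0,.0841]))
A=np.mean([ctrl.camera("scene") for _ in range(6)],0)[:,:,::-1].astype(np.uint8)
a=A[165:215,340:400];cv2.imwrite("pics/v9.png",cv2.resize(a,None,fx=10,fy=10,interpolation=cv2.INTER_CUBIC))
```

```text
t 33.45 F [-0.1  0.7 -0.7] w 0.0239 rotvec first [ 0.0017  0.0002 -0.0035] then shift [ 0.0001 -0.0006  0.0025]
[ 0.44303206 -0.08892714  0.19848386] tip px [[366.59060162 191.06511656]]
```

View pics/v9.png

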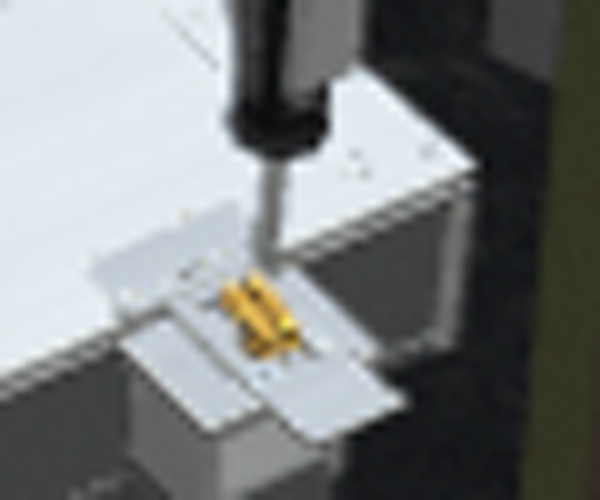

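Run:
```python
from h import *
o=ctrl.get_obs();p=o["ee_pos"]
f=lambda u:np.array(u)/10-.45+[340,165]
sl=onz("scene",f((272,298)),.097);e1=onz("scene",f((252,275)),.097);e2=onz("scene",f((294,321)),.097)
tip=onz("scene",f((265,267)),p[2]-.0841)
print("slot",sl,"dir",np.arctan2(*(e1-e2)[[1,0]]),np.linalg.norm(e1-e2),"tip seen",tip,"tcp",p)
n=np.array([.286,.958]);print("perp err",n@(sl-tip)[:2],"along",np.array([.958,-.286])@(sl-tip)[:2])
A=np.mean([ctrl.camera("scene") for _ in range(6)],0)
print("R-B");
for y in range(189,203):print(y,(A[y,360:374,0]-A[y,360:374,2]).round().astype(int),A[y,360:374].mean(1).round().astype(int))
```

```text
slot [ 0.44445589 -0.09286899  0.097     ] dir -0.2638692002971004 0.02495220859891519 tip seen [ 0.44436039 -0.08795005  0.11334666] tcp [ 0.44254342 -0.08870166  0.19744666]
perp err -0.00468502750240229 along 0.0014983070150051884
R-B
189 [-18 -18 -16 -23 -12  -5  -1   0  -2  -2  -2  -2  -2  -2] [206 208 208 210 187 139 115 114 200 184 139 118 142 151]
190 [-16 -12  -1 -12 -19  -7   0  -4  -1  -2  -1  -1  -2  -1] [207 221 203 204 208 148 107 125 120 113 140 137  91  67]
191 [  3 -16 -18 -15  -9  -4  -1   0   2   3   0  -1  -2  -1] [194 206 208 203 195 163 114 105 142 134  87  66  66  66]
192 [-17 -10  -5 -10   6  59  13  -4 -14 -19  -8  -2  -1  -2] [207 198 191 202 178 189 164 136 187 204 128  74  66  66]
193 [ -7 -15  42  66  48 125  80  13 -15 -16 -19  -9   0  -3] [186 201 189 191 120 166 184 162 193 202 209 131  75  65]
194 [-22 -12  76 138 122  67 130  80   0 -16 -17 -20  -6   0] [207 172 133 155 137  74 149 181 200 201 199 209 142  82]
195 [ -6  -8  76 111 138 114 113 137  40 -10 -17 -18 -20 -12] [143 128 125 122 166 135 119 156 175 198 202 202 213 152]
196 [-12 -15  -4  79 127 139 115 108 137  13 -19 -18 -17 -16] [194 201 145 128 153 165 133 123 167 202 207 203 201 199]
197 [-19 -17 -16  23  42 127 138 102 132  79  -3 -21 -19 -17] [205 206 203 167  91 150 162 115 180 187 203 209 204 202]
198 [-18 -18 -18  -5  28  79 132 105  68  84  -8 -17 -18 -17] [196 205 204 175 100  83 151 141  82  86 207 211 214 206]
199 [ -2 -18 -19  -4  37  99  77  95 106  94  14 -13  -6 -10] [145 193 205 180 112 108  83 114 125 138 130 208 230 212]
200 [-14  -1 -17 -18  12  27  87  50  23 -12   4  -9 -16 -17] [177 161 196 204 162  96 121 158 142 192 160 155 194 203]
201 [-16 -14  -1 -18 -19 -18 -18 -18   0 -14 -18 -18 -18 -16] [202 167 154 196 205 207 205 208 172 196 204 204 204 203]
202 [-18 -18 -14  -4 -18 -22 -17 -23 -19 -17 -18 -18 -18 -17] [204 203 166 154 196 209 174 218 211 204 203 203 204 207]
```

Run:
```python
from h import *
n=np.array([.286,.958])
for u in((366.2,195.5),(365,194),(366,195),(366.8,196.3)):
    q=onz("scene",u,.097);print(u,q,n@q[:2])
p=ctrl.get_obs()["ee_pos"];t=onz("scene",(366.5,191),p[2]-.0841);print("tip",t,n@t[:2],"tcp",p,n@p[:2],proj("scene",[[p[0],p[1],.097]]))
```

```text
(366.2, 195.5) [ 0.44196848 -0.08756234  0.097     ] 0.042518264407954365
(365, 194) [ 0.44944749 -0.09005752  0.097     ] 0.04226687537820453
(366, 195) [ 0.44401495 -0.0888532   0.097     ] 0.041866910409497596
(366.8, 196.3) [ 0.43809031 -0.08614726  0.097     ] 0.04276475613580584
tip [ 0.44441964 -0.09014764  0.11301644] 0.040742574161653625 tcp [ 0.44243891 -0.08862527  0.19711644] 0.04163451757132147 [[366.3168655  195.27336551]]
```

Call:
jog_arm(
  motion=[
    [0, 0, 0.006, 0.0, 0, 0, -1],
    [0, 0, 0.005, 0, 0, 0, -1],
    [0, 0, 0, 0, 0, 0, -1],
    [0, 0, 0, 0, 0, 0, -1],
  ],
)

```text
time_s: 34.45
ee_pos: [0.4424, -0.0886, 0.1859]
eef_rot: [-3.141, 0.0, 1.276]
force: [-0.5, -0.5, -0.9]
grip_width: 0.0237
grip_force: 30.0
```

Call:
jog_arm(
  motion=[
    [0, 0, 0.002, 0, 0, 0, -1],
    [0, 0, 0, 0, 0, 0, -1],
    [0, 0, 0, 0, 0, 0, -1],
  ],
)

```text
time_s: 34.75
ee_pos: [0.4424, -0.0886, 0.1841]
eef_rot: [-3.141, 0.0, 1.276]
force: [-0.0, 0.3, -1.0]
grip_width: 0.0239
grip_force: 30.0
```

Call:
jog_arm(
  motion=[
    [0, 0, 0.001, 0, 0, 0, -1],
    [0, 0, 0, 0, 0, 0, -1],
  ],
)

```text
time_s: 34.95
ee_pos: [0.4424, -0.0886, 0.183]
eef_rot: [-3.141, 0.0, 1.276]
force: [-0.4, 0.2, -1.3]
grip_width: 0.024
grip_force: 30.0
```

Call:
jog_arm(
  motion=[
    [0, 0, 0.001, 0, 0, 0, -1],
    [0, 0, 0, 0, 0, 0, -1],
  ],
)

```text
time_s: 35.15
ee_pos: [0.4424, -0.0886, 0.182]
eef_rot: [-3.141, 0.0, 1.276]
force: [-0.3, -0.0, -1.3]
grip_width: 0.0241
grip_force: 30.0
```

Call:
jog_arm(
  motion=[
    [0, 0, 0.0005, 0, 0, 0, -1],
    [0, 0, 0, 0, 0, 0, -1],
  ],
)

```text
time_s: 35.35
ee_pos: [0.4424, -0.0886, 0.1816]
eef_rot: [-3.141, 0.0, 1.276]
force: [-0.6, 0.1, -1.4]
grip_width: 0.0238
grip_force: 30.0
```

Call:
jog_arm(
  motion=[
    [0, 0, 0.0005, 0, 0, 0, -1],
    [0, 0, 0, 0, 0, 0, -1],
  ],
)

```text
time_s: 35.55
ee_pos: [0.4424, -0.0886, 0.181]
eef_rot: [-3.141, 0.0, 1.276]
force: [0.7, -0.5, -0.9]
grip_width: 0.0242
grip_force: 30.0
```

Call:
jog_arm(
  motion=[
    [0, 0, 0.0005, 0, 0, 0, -1],
    [0, 0, 0, 0, 0, 0, -1],
  ],
)

```text
time_s: 35.75
ee_pos: [0.4424, -0.0886, 0.1805]
eef_rot: [-3.141, 0.0, 1.276]
force: [-0.2, 0.5, -1.5]
grip_width: 0.0238
grip_force: 30.0
```

Call:
jog_arm(
  motion=[
    [0, 0, 0.0003, 0, 0, 0, -1],
    [0, 0, 0, 0, 0, 0, -1],
  ],
)

```text
time_s: 35.95
ee_pos: [0.4424, -0.0886, 0.1803]
eef_rot: [-3.141, 0.0, 1.276]
force: [0.2, -0.1, -0.9]
grip_width: 0.0239
grip_force: 30.0
```

Call:
jog_arm(
  motion=[
    [0, 0, 0.0005, 0, 0, 0, -1],
    [0, 0, 0, 0, 0, 0, -1],
  ],
)

```text
time_s: 36.15
ee_pos: [0.4424, -0.0886, 0.1797]
eef_rot: [-3.141, 0.0, 1.276]
force: [-0.7, 0.2, -0.2]
grip_width: 0.0241
grip_force: 30.0
```

Call:
jog_arm(
  motion=[
    [0, 0, 0.0005, 0, 0, 0, -1],
    [0, 0, 0, 0, 0, 0, -1],
  ],
)

```text
time_s: 36.35
ee_pos: [0.4424, -0.0886, 0.1792]
eef_rot: [-3.141, 0.0, 1.276]
force: [-0.2, -0.5, -1.6]
grip_width: 0.0241
grip_force: 30.0
```

Call:
jog_arm(
  motion=[
    [0, 0, 0.0005, 0, 0, 0, -1],
    [0, 0, 0, 0, 0, 0, -1],
  ],
)

```text
time_s: 36.55
ee_pos: [0.4424, -0.0886, 0.1787]
eef_rot: [-3.141, 0.0, 1.276]
force: [0.4, -0.1, -1.3]
grip_width: 0.0237
grip_force: 30.0
```

Call:
jog_arm(
  motion=[
    [0, 0, 0.0005, 0, 0, 0, -1],
    [0, 0, 0, 0, 0, 0, -1],
  ],
)

```text
time_s: 36.75
ee_pos: [0.4424, -0.0886, 0.1782]
eef_rot: [-3.141, 0.0, 1.276]
force: [-0.1, -0.1, -1.0]
grip_width: 0.0238
grip_force: 30.0
```

No contact 3 mm below the stud's top, so the blade seems to be in the slot. I go a little deeper.

Call:
jog_arm(
  motion=[
    [0, 0, 0.0005, 0, 0, 0, -1],
    [0, 0, 0, 0, 0, 0, -1],
  ],
)

```text
time_s: 36.95
ee_pos: [0.4424, -0.0886, 0.1777]
eef_rot: [-3.141, 0.0, 1.276]
force: [-0.7, -0.0, -0.4]
grip_width: 0.024
grip_force: 30.0
```

Call:
jog_arm(
  motion=[
    [0, 0, 0.0005, 0, 0, 0, -1],
    [0, 0, 0, 0, 0, 0, -1],
  ],
)

```text
time_s: 37.15
ee_pos: [0.4424, -0.0886, 0.1772]
eef_rot: [-3.141, 0.0, 1.276]
force: [0.3, -0.1, -1.1]
grip_width: 0.0241
grip_force: 30.0
```

Call:
jog_arm(
  motion=[
    [0, 0, 0.0005, 0, 0, 0, -1],
    [0, 0, 0, 0, 0, 0, -1],
  ],
)

```text
time_s: 37.35
ee_pos: [0.4424, -0.0886, 0.1768]
eef_rot: [-3.141, 0.0, 1.276]
force: [-0.1, 0.1, -1.1]
grip_width: 0.0236
grip_force: 30.0
```

Call:
jog_arm(
  motion=[
    [0, 0, 0.0003, 0, 0, 0, -1],
    [0, 0, 0, 0, 0, 0, -1],
  ],
)

```text
time_s: 37.55
ee_pos: [0.4424, -0.0886, 0.1765]
eef_rot: [-3.141, 0.0, 1.276]
force: [-0.0, -0.7, -0.8]
grip_width: 0.0239
grip_force: 30.0
```

Call:
jog_arm(
  motion=[
    [0, 0, 0, 0, 0, 0.07, -1],
    [0, 0, 0, 0, 0, 0.07, -1],
    [0, 0, 0, 0, 0, 0.07, -1],
    [0, 0, 0, 0, 0, 0, -1],
  ],
)

```text
time_s: 37.95
ee_pos: [0.4423, -0.0887, 0.1765]
eef_rot: [-3.141, 0.001, 1.064]
force: [-1.6, -0.6, -1.3]
grip_width: 0.0241
grip_force: 30.0
```

```bash
python3 -c "
from h import *
o=ctrl.get_obs();print(o['force'].round(2),o['moment'].round(3),o['eef_rot'])"
```

```text
[-1.56 -0.61 -1.31] [-0.361  0.295 -0.   ] [-3.14110227e+00  6.48003914e-04  1.06448980e+00]
```

Call:
jog_arm(
  motion=[
    [0, 0, 0, 0, 0, 0.07, -1],
    [0, 0, 0, 0, 0, 0.07, -1],
    [0, 0, 0, 0, 0, 0.07, -1],
    [0, 0, 0, 0, 0, 0, -1],
  ],
)

```text
time_s: 38.35
ee_pos: [0.4422, -0.0887, 0.1764]
eef_rot: [-3.141, 0.001, 0.856]
force: [-3.1, -0.4, -0.4]
grip_width: 0.0238
grip_force: 30.0
```

```bash
python3 -c "
from h import *
o=ctrl.get_obs();print(o['force'].round(2),o['moment'].round(3),o['eef_rot'])"
```

```text
[-3.05 -0.41 -0.42] [-0.207  0.615  0.019] [-3.14096518e+00  7.48830492e-04  8.56436655e-01]
```

Call:
jog_arm(
  motion=[
    [-0.0003, -0.0004, 0, 0, 0, 0.07, -1],
    [0, 0, 0, 0, 0, 0.07, -1],
    [0, 0, 0, 0, 0, 0.07, -1],
    [0, 0, 0, 0, 0, 0, -1],
  ],
)

```text
time_s: 38.75
ee_pos: [0.442, -0.0884, 0.1765]
eef_rot: [-3.141, 0.0, 0.648]
force: [0.0, 0.9, -0.2]
grip_width: 0.0241
grip_force: 30.0
```

Call:
jog_arm(
  motion=[
    [0, 0, 0, 0, 0, 0.07, -1],
    [0, 0, 0, 0, 0, 0.07, -1],
    [0, 0, 0, 0, 0, 0.07, -1],
    [0, 0, 0, 0, 0, 0, -1],
  ],
)

```text
time_s: 39.15
ee_pos: [0.442, -0.0882, 0.1765]
eef_rot: [-3.141, -0.0, 0.438]
force: [0.6, 4.8, -1.2]
grip_width: 0.024
grip_force: 30.0
```

```bash
python3 -c "
from h import *
o=ctrl.get_obs();print(o['force'].round(2),o['moment'].round(3),o['eef_rot'])
A=np.mean([ctrl.camera('scene') for _ in range(4)],0)[:,:,::-1].astype(np.uint8)
a=A[165:215,340:400];cv2.imwrite('pics/v10.png',cv2.resize(a,None,fx=10,fy=10,interpolation=cv2.INTER_CUBIC))"
```

```text
[ 0.56  4.76 -1.24] [ 1.034 -0.046  0.078] [-3.14087826e+00 -1.89724348e-04  4.38411674e-01]
```

View pics/v10.png

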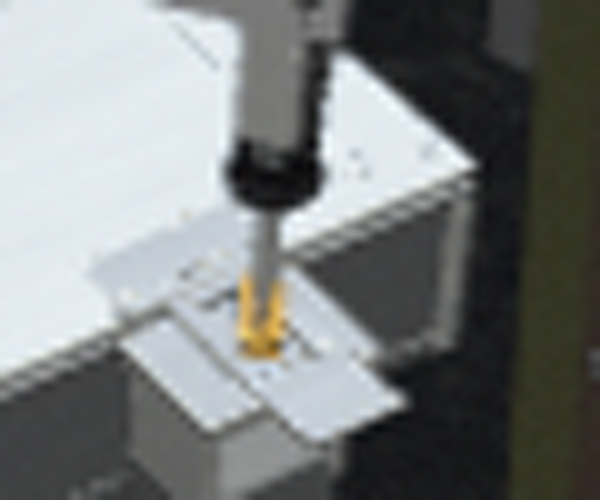

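The brass head has turned with the blade (now at crop (260,315)), so it's engaged. I continue to the stop.

Call:
jog_arm(
  motion=[
    [0.0002, -0.0004, 0, 0, 0, 0.07, -1],
    [0, 0, 0, 0, 0, 0.07, -1],
    [0, 0, 0, 0, 0, 0.07, -1],
    [0, 0, 0, 0, 0, 0, -1],
  ],
)

```text
time_s: 39.75
ee_pos: [0.4421, -0.0879, 0.1765]
eef_rot: [-3.141, -0.0, 0.225]
force: [1.3, 5.6, -1.6]
grip_width: 0.0241
grip_force: 30.0
```

Call:
jog_arm(
  motion=[
    [0, 0, 0, 0, 0, 0.07, -1],
    [0, 0, 0, 0, 0, 0.07, -1],
    [0, 0, 0, 0, 0, 0.07, -1],
    [0, 0, 0, 0, 0, 0, -1],
  ],
)

```text
time_s: 40.15
ee_pos: [0.4422, -0.0877, 0.1765]
eef_rot: [-3.141, -0.0, 0.015]
force: [1.8, 6.7, -1.2]
grip_width: 0.0239
grip_force: 30.0
```

```bash
python3 -c "
from h import *
o=ctrl.get_obs();print(o['force'].round(2),o['moment'].round(3),o['eef_rot'])"
```

```text
[ 1.79  6.69 -1.2 ] [ 1.804 -0.661  0.098] [-3.14064542e+00 -4.40095648e-04  1.52843926e-02]
```

Call:
jog_arm(
  motion=[
    [0, -0.0005, 0, 0, 0, 0.07, -1],
    [0, 0, 0, 0, 0, 0.07, -1],
    [0, 0, 0, 0, 0, 0.06, -1],
    [0, 0, 0, 0, 0, 0, -1],
  ],
)

```text
time_s: 40.55
ee_pos: [0.4424, -0.0873, 0.1765]
eef_rot: [-3.141, -0.001, -0.184]
force: [3.5, 4.5, -2.8]
grip_width: 0.0239
grip_force: 30.0
```

```bash
python3 -c "
from h import *
o=ctrl.get_obs();print(o['force'].round(2),o['moment'].round(3),o['eef_rot'])"
```

```text
[ 3.48  4.47 -2.76] [ 1.725 -0.965  0.094] [-3.14071537e+00 -8.01625302e-04 -1.84409261e-01]
```

Call:
jog_arm(
  motion=[
    [0, 0, 0, 0, 0, 0.04, -1],
    [0, 0, 0, 0, 0, 0.03, -1],
    [0, 0, 0, 0, 0, 0, -1],
  ],
)

```text
time_s: 40.85
ee_pos: [0.4424, -0.0872, 0.1765]
eef_rot: [-3.14, -0.001, -0.253]
force: [3.9, 6.0, -3.0]
grip_width: 0.0238
grip_force: 30.0
```

```bash
python3 -c "
from h import *
o=ctrl.get_obs();print(o['force'].round(2),o['moment'].round(3),o['eef_rot'])"
```

```text
[ 3.88  5.98 -2.99] [ 1.835 -1.039  0.08 ] [-3.14048927e+00 -8.40263339e-04 -2.53297257e-01]
```

Call:
jog_arm(
  motion=[
    [0, 0, 0, 0, 0, 0.03, -1],
    [0, 0, 0, 0, 0, 0.03, -1],
    [0, 0, 0, 0, 0, 0, -1],
  ],
)

```text
time_s: 41.15
ee_pos: [0.4425, -0.0872, 0.1766]
eef_rot: [-3.14, -0.001, -0.313]
force: [4.6, 7.5, -3.0]
grip_width: 0.024
grip_force: 30.0
```

```bash
python3 -c "
from h import *
o=ctrl.get_obs();print(o['force'].round(2),o['moment'].round(3),o['eef_rot'])"
```

```text
[ 4.56  7.5  -3.03] [ 1.924 -1.186  0.052] [-3.14028219e+00 -1.02287923e-03 -3.13325690e-01]
```

Call:
jog_arm(
  motion=[
    [0.0002, -0.0005, 0, 0, 0, 0.03, -1],
    [0, 0, 0, 0, 0, 0.02, -1],
    [0, 0, 0, 0, 0, 0, -1],
  ],
)

```text
time_s: 41.45
ee_pos: [0.4427, -0.087, 0.1765]
eef_rot: [-3.141, -0.001, -0.363]
force: [3.4, 5.0, -2.3]
grip_width: 0.0237
grip_force: 30.0
```

```bash
python3 -c "
from h import *
o=ctrl.get_obs();print(o['force'].round(2),o['moment'].round(3),o['eef_rot'])"
```

```text
[ 3.41  5.05 -2.28] [ 1.502 -0.934  0.027] [-3.14084540e+00 -7.68508455e-04 -3.62864641e-01]
```

Call:
jog_arm(
  motion=[
    [0, 0, 0, 0, 0, 0.03, -1],
    [0, 0, 0, 0, 0, 0.02, -1],
    [0, 0, 0, 0, 0, 0, -1],
  ],
)

```text
time_s: 41.75
ee_pos: [0.4428, -0.0869, 0.1765]
eef_rot: [-3.141, -0.001, -0.413]
force: [3.8, 5.4, -3.4]
grip_width: 0.0234
grip_force: 30.0
```

```bash
python3 -c "
from h import *
o=ctrl.get_obs();print(o['force'].round(2),o['moment'].round(3),o['eef_rot'])
n='scene'
A=np.mean([ctrl.camera('scene') for _ in range(4)],0).astype(np.uint8)
h=cv2.cvtColor(A,cv2.COLOR_RGB2HSV).astype(int)
m=((h[...,0]>10)&(h[...,0]<32)&(h[...,1]>90)&(h[...,2]>90));k=np.zeros_like(m);k[185:210,350:382]=m[185:210,350:382]
y,x=np.nonzero(k);P=np.array([onz(n,(a,b),.096)[:2] for a,b in zip(x,y)])
w,v=np.linalg.eigh(np.cov(P.T));print(len(x),P.mean(0),'yaw',np.arctan2(v[1,1],v[0,1]),w**.5)
for r in range(190,203):print(''.join('#' if k[r,c] else '.' for c in range(355,380)))"
```

```text
[ 3.82  5.36 -3.35] [ 1.62  -0.962  0.026] [-3.14067518e+00 -7.99741870e-04 -4.12927043e-01]
34 [ 0.43930288 -0.08314066] yaw 1.6806869363072678 [0.00548787 0.00989112]
.........................
.........................
.........................
............##...........
.............#...........
............####.........
.......##.######.........
.......#######...........
.......######............
........###.#............
..........##.............
.........................
.........................
```

Call:
jog_arm(
  motion=[
    [0.0002, -0.0003, 0, 0, 0, 0.03, -1],
    [0, 0, 0, 0, 0, 0.03, -1],
  ],
)

```text
time_s: 42.15
ee_pos: [0.443, -0.0868, 0.1765]
eef_rot: [-3.141, -0.001, -0.473]
force: [3.3, 5.1, -1.8]
grip_width: 0.0237
grip_force: 30.0
```

```bash
python3 -c "
from h import *
for i in range(3):
  o=ctrl.get_obs();print(o['force'].round(2),o['moment'].round(3),o['eef_rot'],o['qpos'][5],o['tau'][5],o['grip_width']);ctrl.camera('top')"
```

```text
[ 3.29  5.12 -1.85] [ 1.483 -0.825  0.088] [-3.14094565e+00 -5.56604523e-04 -4.73342914e-01] 1.7689510659366634 -0.5962125957012177 0.023707503742852368
[ 2.66  4.53 -1.14] [ 1.368 -0.752  0.055] [-3.14091708e+00 -5.52069159e-04 -4.75408054e-01] 1.7709667767796127 -0.3198244795203209 0.023964504582208196
[ 3.2   3.84 -3.1 ] [ 1.439 -0.785  0.095] [-3.14086720e+00 -6.45739798e-04 -4.73287030e-01] 1.7688417767326714 0.5697117559611797 0.023563182349350113
```

Call:
jog_arm(
  motion=[
    [0, 0, 0, 0, 0, 0.03, -1],
    [0, 0, 0, 0, 0, 0.03, -1],
  ],
)

```text
time_s: 42.5
ee_pos: [0.4431, -0.0868, 0.1765]
eef_rot: [-3.141, -0.001, -0.533]
force: [4.1, 5.3, -3.7]
grip_width: 0.024
grip_force: 30.0
```

```bash
python3 -c "
from h import *
n='scene'
for i in range(3):
  o=ctrl.get_obs();print(o['force'].round(2),o['moment'].round(3),o['eef_rot'],o['qpos'][5],o['tau'][5],o['grip_width']);ctrl.camera('top')
A=np.mean([ctrl.camera('scene') for _ in range(4)],0)
for y in range(186,203):print(y,(A[y,358:378,0]-A[y,358:378,2]).round().astype(int))
"
```

```text
[ 4.09  5.32 -3.72] [ 1.48  -0.982  0.129] [-3.14068070e+00 -6.52915333e-04 -5.33389073e-01] 1.8289156444283 -0.5951199308037758 0.02396891456338295
[ 3.5   4.96 -2.31] [ 1.478 -0.977  0.052] [-3.14069123e+00 -6.65180497e-04 -5.35397765e-01] 1.8309402584807744 -0.31293447129428387 0.02385054693497831
[ 2.83  4.7  -2.1 ] [ 1.456 -0.937  0.019] [-3.14069886e+00 -6.35260790e-04 -5.33255700e-01] 1.8288139376465415 0.5770055204629898 0.023757217259526727
186 [  2 -10 -18 -18 -17 -18 -15 -10  -2   0 -15 -12 -13 -13 -13 -13  -9  -2
   0  -1]
187 [-17 -16 -16 -18 -18 -16 -18  -8  -2  -4 -14 -13 -12 -13  -6  -2  -1  -2
  -2  -1]
188 [-18 -18 -17 -18 -18 -19 -19  -9   0  -2 -16 -12  -5  -4  -1  -1  -2  -2
  -2  -2]
189 [-17 -18 -19 -19 -17 -22 -12  -2  -1  -2  -3  -2  -1  -2  -3   0   0   0
  -1  -3]
190 [-18 -18 -16 -12  -1 -12 -18  -7   1   2   0  -2  -2  -2  -1  -1   0  -2
   0  -1]
191 [-16 -12   3 -16 -19 -15 -10  -3   1  -2   2   2   0  -1   0  -2  -1  -1
  -1  -2]
192 [ -7 -16 -18 -10  -8 -14 -12  -3   0 -13 -11 -18  -8  -1   0  -2  -2  -3
  -3  -2]
193 [-16  -6  -8 -16 -18  -9  -5   0   0  24 115  27 -15  -7  -2  -3  -2  -4
  -1  -2]
194 [ -7 -15 -23 -12   2   1  -3  -1   1  16  36  14  24 -13  -7  -1  -4  -1
  -2  -1]
195 [-18  -6  -6  -2  56 119  41   5  12  46 100 134 138   6 -21 -10  -3  -2
  -1   0]
196 [-20 -18 -12  88 136 104  22  66 130 138 118  76 105   0 -16 -16  -7  -2
  -1  -3]
197 [ -2 -18 -19  44  93 107 136 138 125  88 114  83  21 -16 -19 -17 -17  -8
  -3  -1]
198 [-14   0 -18  24  75 113  74  70 116  78  22   0 -15 -17 -17 -18 -17 -18
  -9  -4]
199 [-17 -14  -3 -18  -2  72  88  68  78  50 -12 -15 -10 -12  -5 -10 -16 -18
 -16 -14]
200 [-16 -16 -14   0 -16  -5  18  48  61  24 -11 -18   4 -10 -17 -16 -18 -10
  -3  -1]
201 [-18 -18 -16 -14  -1 -17 -19 -18 -17 -18   1 -14 -18 -18 -17 -18 -16 -12
  -1   4]
202 [-18 -17 -18 -18 -14  -2 -18 -23 -16 -23 -20 -18 -19 -20 -18 -17 -17 -17
 -21  -9]
```

Run:
```python
from h import *
d=lambda a,b:np.arctan2(*(onz("scene",b,.097)-onz("scene",a,.097))[[1,0]])
print(d((364,197.2),(369.5,195.2)),d((361.5,196.2),(370,195)))
s=np.array([.442,-.088]);
for a in(1.0,1.2,1.4,1.6):
    y=-.187-a;u=np.array([np.cos(y),np.sin(y)])*.015;v=np.array([-np.sin(y),np.cos(y)])*.007
    print(a,[proj("scene",[*(s+i*u+j*v),.097])[0].round(1).tolist() for i,j in((1,1),(1,-1),(-1,-1),(-1,1))])
```

```text
-1.8526453227610655 -2.1287600890711005
1.0 [[365.9, 192.0], [370.0, 193.2], [366.7, 199.0], [362.5, 197.7]]
1.2 [[366.9, 192.0], [370.6, 193.7], [365.6, 198.9], [361.9, 197.1]]
1.4 [[367.9, 192.2], [371.1, 194.4], [364.6, 198.7], [361.4, 196.5]]
1.6 [[368.9, 192.5], [371.4, 195.1], [363.7, 198.4], [361.2, 195.8]]
```

```bash
python3 -c "
from h import *
np.save('S1.npy',np.mean([ctrl.camera('scene') for _ in range(6)],0))
print(np.mean([(ctrl.camera('top'),ctrl.get_obs()['moment'])[1] for _ in range(6)],0))"
```

```text
[ 1.48633325 -0.94082461  0.08178884]
```

Call:
jog_arm(
  motion=[
    [0, 0, 0, 0, 0, 0.03, -1],
    [0, 0, 0, 0, 0, 0.03, -1],
    [0, 0, 0, 0, 0, 0, -1],
  ],
)

```text
time_s: 43.75
ee_pos: [0.4431, -0.0867, 0.1766]
eef_rot: [-3.14, -0.001, -0.593]
force: [3.3, 6.0, -3.8]
grip_width: 0.024
grip_force: 30.0
```

```bash
python3 -c "
from h import *
A=np.load('S1.npy');C=np.mean([ctrl.camera('scene') for _ in range(6)],0)
print(np.mean([(ctrl.camera('top'),ctrl.get_obs()['moment'])[1] for _ in range(6)],0),ctrl.get_obs()['grip_width'],ctrl.get_obs()['eef_rot'])
f=lambda X:X[...,0]-X[...,2]
D=f(C)-f(A)
for y in range(191,202):print(y,D[y,358:375].round().astype(int))
G=(C-A).mean(2)
print('shaft/collar diff',np.abs(G[170:192,355:378]).mean(1).round(0))"
```

```text
[ 1.6210506  -1.02545569  0.1291185 ] 0.02373052272389833 [-3.14050636e+00 -7.05894080e-04 -5.92153648e-01]
191 [ 0 -1  0 -1 -1 -1  0  0 -2 -1  0  0  0  0  0 -1  0]
192 [ 1  0  0  1  2  0  0 -1  0  0  1  1  0  0 -1  0  0]
193 [ 0  0  0  0 -1 -1  0 -2  1  0  0 16  5 -1  1  0 -1]
194 [ 1 -1  0  0 -1  0  0  0  0  0 -2 -2 -1  1  0  1  0]
195 [  0   0   0   1   1   1   0  -1  -2 -16  -5   0  -1   0   0   0   0]
196 [ 1  0 -2  2  0  2  1 -2 -1  0  0  0  0  0  0 -1  0]
197 [-1 -1  1  1 15  3 -1  0  1  2  0  0  1  0  1 -1  0]
198 [-1 -1  0  0  0  0 -1 -1 -2  0 -1  0  1  1  0  1  0]
199 [ 0  0  1  0 -2 -1 -1 -1 -2 -1  1  0  0  0  1  0 -1]
200 [ 0 -1 -1  0  0 -1  0 -1  0  0  0  1  1  0 -1  1  1]
201 [ 1 -1  0  0 -1 -1  0  0  0  0 -1  1  0  0  0  0  0]
shaft/collar diff [4. 7. 5. 6. 7. 6. 7. 4. 6. 2. 3. 4. 1. 1. 1. 1. 1. 1. 0. 1. 1. 1.]
```

The head didn't move as the wrist turned on and the torque rose, so the stud is at its stop. I ease back slightly and lift out.

Call:
jog_arm(
  motion=[
    [0, 0, 0, 0, 0, -0.06, -1],
    [0, 0, 0, 0, 0, -0.06, -1],
    [0, 0, 0, 0, 0, -0.03, -1],
    [0, 0, 0, 0, 0, 0, -1],
  ],
)

```text
time_s: 44.75
ee_pos: [0.4428, -0.0872, 0.1766]
eef_rot: [3.141, -0.001, -0.443]
force: [2.3, 1.3, -2.2]
grip_width: 0.0239
grip_force: 30.0
```

```bash
python3 -c "
from h import *
A=np.load('S1.npy');C=np.mean([ctrl.camera('scene') for _ in range(4)],0)
f=lambda X:X[...,0]-X[...,2]
print(np.abs(f(C)-f(A))[192:201,358:375].max(1).round(),np.mean([(ctrl.camera('top'),ctrl.get_obs()['moment'])[1] for _ in range(4)],0),ctrl.get_obs()['force'])
"
```

```text
[ 4. 30. 15.  2.  2. 14.  3.  3.  2.] [ 0.22597858 -0.98225313  0.03790305] [ 4.87790512 -0.26621427  0.14662494]
```

Call:
jog_arm(
  motion=[
    [0, 0, -0.002, 0, 0, 0, -1],
    [0, 0, -0.003, 0, 0, 0, -1],
    [0, 0, -0.005, 0, 0, 0, -1],
    [0, 0, -0.03, 0, 0, 0, -1],
    [0, 0, -0.04, 0, 0, 0, -1],
  ],
)

```text
time_s: 45.65
ee_pos: [0.4415, -0.0868, 0.2565]
eef_rot: [3.14, 0.004, -0.444]
force: [0.8, 0.4, -1.2]
grip_width: 0.0238
grip_force: 30.0
```

```bash
python3 -c "
from h import *
A=np.load('S1.npy');C=np.mean([ctrl.camera('scene') for _ in range(4)],0)
f=lambda X:X[...,0]-X[...,2]
for y in range(191,202):print(y,f(C)[y,358:375].round().astype(int),C[y,358:375].mean(1).round().astype(int))
pose(.5247,-.372,.25,1.87)
"
```

```text
191 [-16 -11   2 -16 -19 -15 -11  -9  -4  -3   2   2   0  -1  -1  -2   0] [206 183 194 207 209 204 194 162 126 116 142 134  85  65  66  67  65]
192 [ -7 -18 -17 -11  -7 -15 -17 -18 -14 -20 -13 -17  -7  -2  -2  -2  -4] [150 193 205 199 192 204 203 204 192 210 202 202 127  74  68  64  65]
193 [-17  -5  -8 -16 -17  -9   1 -15   6  53 120  28 -16  -8  -2  -3  -3] [207 196 188 201 203 217 150 192 178 180 168 168 203 131  75  67  67]
194 [ -7 -15 -22 -12   2   1  56  76 125 118  65  14  24 -12  -7  -2  -3] [183 200 207 174 120 140 141 153 163 133  75 156 186 205 141  80  66]
195 [-19  -5  -6  -2  56 120 133 124  92  90 105 135 137   6 -20 -12  -2] [204 186 143 126 173 169 187 142 101  88 118 156 155 195 213 150  86]
196 [-19 -19 -12  89 136 103  83 109 137 136 119  75 105   1 -16 -16  -8] [198 206 194 164 152 107  92 121 177 168 135  82 126 193 200 199 147]
197 [  0 -17 -19  44 107 108 135 137 126  89 113  84  21 -16 -18 -18 -18] [161 197 205 140 115 123 155 183 141  95 139 100 131 200 204 200 202]
198 [-15   0 -18  24  74 113  72  72 116  80  22   0 -14 -16 -18 -17 -18] [181 162 196 174 127 134  81  77 125 128 132 116 206 211 214 204 204]
199 [-17 -14  -1 -18  -2  73  88  66  75  50 -10 -15  -9 -12  -6 -10 -16] [203 177 145 193 150 124 106  76  82 104 189 180 136 208 230 210 204]
200 [-17 -16 -12  -2 -16  -6  17  49  60  27 -11 -15   4 -10 -18 -17 -16] [202 202 176 161 197 179 151 110  97 137 192 202 161 155 196 204 201]
201 [-17 -17 -17 -14   0 -16 -18 -18 -18 -18   0 -13 -18 -18 -16 -17 -17] [203 203 203 168 156 198 205 207 205 210 172 197 204 203 203 204 205]
t 45.85 F [-0.8  0.2 -1.1] w 0.0235 rotvec first [ 5.0000e-04  2.0000e-04 -2.3144e+00] then shift [-0.2966 -0.0054  0.0069]
```

The slot line now runs from (363,196) to (368,194), across the window, so the stud is locked. I carry the driver back with the same wrist turn.

Call:
jog_arm(
  motion=[
    [0, 0, 0, 0, 0, -0.15, -1],
    [0, 0, 0, 0, 0, -0.15, -1],
    [0, 0, 0, 0, 0, -0.15, -1],
    [0, 0, 0, 0, 0, -0.15, -1],
    [0, 0, 0, 0, 0, -0.15, -1],
  ],
)

```text
time_s: 46.35
ee_pos: [0.4419, -0.0869, 0.2551]
eef_rot: [-3.14, 0.003, 0.312]
force: [-0.2, 0.1, -0.6]
grip_width: 0.0239
grip_force: 30.0
```

Call:
jog_arm(
  motion=[
    [0, 0, 0, 0, 0, -0.15, -1],
    [0, 0, 0, 0, 0, -0.15, -1],
    [0, 0, 0, 0, 0, -0.15, -1],
    [0, 0, 0, 0, 0, -0.15, -1],
    [0, 0, 0, 0, 0, -0.15, -1],
  ],
)

```text
time_s: 46.85
ee_pos: [0.4419, -0.0869, 0.2551]
eef_rot: [-3.139, 0.001, 1.062]
force: [-0.1, 0.4, -1.0]
grip_width: 0.0237
grip_force: 30.0
```

Call:
jog_arm(
  motion=[
    [0, 0, 0, 0, 0, -0.15, -1],
    [0, 0, 0, 0, 0, -0.15, -1],
    [0, 0, 0, 0, 0, -0.15, -1],
    [0, 0, 0, 0, 0, -0.15, -1],
    [0, 0, 0, 0, 0, -0.15, -1],
  ],
)

```text
time_s: 47.35
ee_pos: [0.4419, -0.0869, 0.2551]
eef_rot: [-3.139, -0.001, 1.812]
force: [0.7, -0.2, -0.7]
grip_width: 0.0237
grip_force: 30.0
```

Call:
jog_arm(
  motion=[
    [0, 0, 0, 0, 0, -0.064, -1],
    [0, 0, 0, 0, 0, 0, -1],
    [-0.04, 0, 0, 0, 0, 0, -1],
    [-0.02, 0, 0, 0, 0, 0, -1],
    [0, 0, 0, 0, 0, 0, -1],
  ],
)

```text
time_s: 47.85
ee_pos: [0.4601, -0.1459, 0.2553]
eef_rot: [-3.139, -0.001, 1.865]
force: [0.2, -0.9, -1.2]
grip_width: 0.0243
grip_force: 30.0
```

Run:
```python
from h import *
A=np.mean([ctrl.camera("scene") for _ in range(4)],0).mean(2)
pose(.5247,-.372,.25,1.87)
p=ctrl.get_obs()["ee_pos"]
for z in(.0841,.0741,.06,.04):print(z,proj("scene",p-[0,0,z]).round(1))
c=int(proj("scene",p-[0,0,.0841])[0][0])
r=int(proj("scene",p-[0,0,.0841])[0][1])
for y in range(r-12,r+4):print(y,c-8,A[y,c-8:c+9].round().astype(int))
```

```text
t 48.05 F [ 0.5  0.5 -1.8] w 0.0235 rotvec first [-0.0008 -0.0005 -0.0008] then shift [-0.2373 -0.0055  0.0062]
0.0841 [[375.5 166.8]]
0.0741 [[375.8 164.3]]
0.06 [[376.1 160.8]]
0.04 [[376.6 155.6]]
154 367 [28 25 30 28 31 28 20 18 23 32 36 34 26 18 24 27 28]
155 367 [27 28 32 33 32 29 27 21 23 46 48 30 22 21 30 29 27]
156 367 [ 24  24  24  25  23  25  26  25  43 102 110  63  31  29  28  26  22]
157 367 [ 24  28  23  26  22  25  22  25  51 103 111  60  29  26  24  29  26]
158 367 [ 23  23  24  25  25  26  29  27  61 104 107  55  26  25  25  27  28]
159 367 [ 25  19  19  24  27  28  33  35  72 108 101  50  23  25  26  26  27]
160 367 [ 26  23  24  26  26  26  28  31  75 108  94  48  25  21  22  25  25]
161 367 [ 21  24  24  24  28  28  28  25  84 109  91  43  24  22  27  21  24]
162 367 [ 28  25  24  22  28  30  27  32  91 112  82  38  24  26  25  24  27]
163 367 [ 78  31  23  26  29  27  26  62  96 111  76  34  24  25  24  23  23]
164 367 [206 105  36  28  28  25  26  98 109 113 101  49  26  22  21  24  23]
165 367 [235 206 116  45  27  24  20  86 106 110 114  62  25  23  26  22  25]
166 367 [234 235 238 146  50  26  30  91 106 107  96  49  24  22  23  26  24]
167 367 [236 236 237 239 160  63  27  69  96 104  90  46  26  25  25  25  26]
168 367 [237 236 236 236 240 171  73  26  24  37  47  29  22  23  23  23  25]
169 367 [236 236 236 237 238 238 171  74  25  27  24  24  24  27  24  22  23]
```

Call:
jog_arm(
  motion=[
    [-0.04, -0.001, 0, 0, 0, 0, -1],
    [-0.04, -0.001, 0, 0, 0, 0, -1],
    [-0.04, -0.001, 0, 0, 0, 0, -1],
    [-0.04, -0.001, 0, 0, 0, 0, -1],
    [-0.04, -0.001, 0, 0, 0, 0, -1],
  ],
)

```text
time_s: 48.55
ee_pos: [0.5148, -0.3376, 0.2566]
eef_rot: [-3.141, 0.0, 1.87]
force: [-0.6, -0.1, -0.8]
grip_width: 0.0238
grip_force: 30.0
```

Call:
jog_arm(
  motion=[
    [-0.02, 0, 0, 0, 0, 0, -1],
    [0, 0, 0, 0, 0, 0, -1],
    [0, 0, 0, 0, 0, 0, -1],
  ],
)

```text
time_s: 48.85
ee_pos: [0.5203, -0.3552, 0.2562]
eef_rot: [-3.141, -0.001, 1.87]
force: [0.2, 0.4, -1.5]
grip_width: 0.0237
grip_force: 30.0
```

```bash
python3 -c "
from h import *
pose(.5247,-.372,.168,1.871)"
```

```text
t 48.85 F [ 0.2  0.4 -1.5] w 0.0237 rotvec first [-0.0007 -0.0007 -0.0013] then shift [-0.0173 -0.0008  0.0882]
```

Call:
jog_arm(
  motion=[
    [-0.0173, -0.0008, 0, -0.0007, -0.0007, -0.001, -1],
    [0, 0, 0, 0, 0, 0, -1],
    [0, 0, 0.04, 0, 0, 0, -1],
    [0, 0, 0.04, 0, 0, 0, -1],
    [0, 0, 0, 0, 0, 0, -1],
  ],
)

```text
time_s: 49.35
ee_pos: [0.523, -0.3702, 0.1716]
eef_rot: [-3.137, -0.007, 1.871]
force: [-0.6, 0.9, 0.3]
grip_width: 0.0242
grip_force: 30.0
```

Call:
jog_arm(
  motion=[
    [0, 0, 0, 0, 0, 0, -1],
    [0, 0, 0, 0, 0, 0, -1],
  ],
)

```text
time_s: 49.55
ee_pos: [0.5254, -0.373, 0.1795]
eef_rot: [3.139, 0.004, 1.871]
force: [0.7, 0.0, -1.1]
grip_width: 0.024
grip_force: 30.0
```

```bash
python3 -c "
from h import *
pose(.5247,-.372,.0925,1.871)"
```

```text
t 49.55 F [ 0.7  0.  -1.1] w 0.024 rotvec first [ 0.0025  0.0038 -0.    ] then shift [ 0.0012 -0.0004  0.087 ]
```

Call:
jog_arm(
  motion=[
    [0, 0, 0, 0, 0, 0, -1],
    [0, 0, 0, 0, 0, 0, -1],
    [0, 0, 0, 0, 0, 0, -1],
  ],
)

```text
time_s: 49.85
ee_pos: [0.5247, -0.373, 0.1772]
eef_rot: [3.141, 0.001, 1.871]
force: [-0.3, 0.0, -0.6]
grip_width: 0.0239
grip_force: 30.0
```

```bash
python3 -c "
from h import *
pose(.5247,-.372,.0925,1.871)"
```

```text
t 49.85 F [-0.3  0.  -0.6] w 0.0239 rotvec first [ 0.0009  0.0014 -0.0005] then shift [0.001  0.0003 0.0847]
```

Call:
jog_arm(
  motion=[
    [0.001, 0.0003, 0.01, 0, 0, 0, -1],
    [0, 0, 0.01, 0, 0, 0, -1],
    [0, 0, 0.01, 0, 0, 0, -1],
    [0, 0, 0.01, 0, 0, 0, -1],
    [0, 0, 0, 0, 0, 0, -1],
  ],
)

```text
time_s: 50.35
ee_pos: [0.524, -0.3715, 0.1344]
eef_rot: [-3.14, -0.002, 1.871]
force: [-0.0, -0.1, -0.7]
grip_width: 0.0237
grip_force: 30.0
```

```bash
python3 -c "
from h import *
pose(.5247,-.372,.0925,1.871)"
```

```text
t 50.35 F [-0.  -0.1 -0.7] w 0.0237 rotvec first [-0.0013 -0.0017 -0.0004] then shift [-0.0007  0.0005  0.0419]
```

Tip is at z≈0.05, inside the hole with no contact. I lower it the rest of the way.

Call:
jog_arm(
  motion=[
    [0, 0, 0.01, 0, 0, 0, -1],
    [0, 0, 0.01, 0, 0, 0, -1],
    [0, 0, 0.01, 0, 0, 0, -1],
    [0, 0, 0, 0, 0, 0, -1],
    [0, 0, 0, 0, 0, 0, -1],
  ],
)

```text
time_s: 50.85
ee_pos: [0.5247, -0.3719, 0.1063]
eef_rot: [3.141, 0.0, 1.871]
force: [0.5, -0.2, -0.3]
grip_width: 0.0237
grip_force: 30.0
```

Call:
jog_arm(
  motion=[
    [0, 0, 0.005, 0, 0, 0, -1],
    [0, 0, 0.003, 0, 0, 0, -1],
    [0, 0, 0.001, 0, 0, 0, -1],
    [0, 0, 0, 0, 0, 0, -1],
    [0, 0, 0, 0, 0, 0, -1],
  ],
)

```text
time_s: 51.35
ee_pos: [0.5247, -0.372, 0.0976]
eef_rot: [3.141, 0.001, 1.871]
force: [-0.5, -0.2, -0.6]
grip_width: 0.0235
grip_force: 30.0
```

Call:
jog_arm(
  motion=[
    [0, 0, 0.003, 0, 0, 0, -1],
    [0, 0, 0.001, 0, 0, 0, -1],
    [0, 0, 0, 0, 0, 0, -1],
    [0, 0, 0, 0, 0, 0, -1],
  ],
)

```text
time_s: 51.75
ee_pos: [0.5247, -0.3719, 0.0935]
eef_rot: [3.141, 0.001, 1.871]
force: [-0.3, 0.3, -0.9]
grip_width: 0.0239
grip_force: 30.0
```

Call:
jog_arm(
  motion=[
    [0, 0, 0.001, 0, 0, 0, -1],
    [0, 0, 0, 0, 0, 0, -1],
    [0, 0, 0, 0, 0, 0, -1],
  ],
)

```text
time_s: 52.05
ee_pos: [0.5247, -0.3719, 0.0925]
eef_rot: [3.141, 0.001, 1.871]
force: [1.1, -0.4, -1.5]
grip_width: 0.0241
grip_force: 30.0
```

Call:
jog_arm(
  motion=[
    [0, 0, 0, 0, 0, 0, -0.3],
    [0, 0, 0, 0, 0, 0, -0.1],
    [0, 0, 0, 0, 0, 0, 0.2],
    [0, 0, 0, 0, 0, 0, 0.4],
    [0, 0, 0, 0, 0, 0, 0.6],
  ],
)

```text
time_s: 52.55
ee_pos: [0.5247, -0.3719, 0.0925]
eef_rot: [3.141, 0.001, 1.871]
force: [0.2, -0.1, 0.6]
grip_width: 0.0604
grip_force: 0.0
```

Call:
jog_arm(
  motion=[
    [0, 0, 0, 0, 0, 0, 0.6],
    [0, 0, 0, 0, 0, 0, 0.6],
    [0, 0, 0, 0, 0, 0, 0.6],
    [0, 0, -0.02, 0, 0, 0, 0.6],
    [0, 0, -0.04, 0, 0, 0, 0.6],
  ],
)

```text
time_s: 53.05
ee_pos: [0.5235, -0.371, 0.1502]
eef_rot: [-3.139, -0.004, 1.871]
force: [0.4, 0.6, 0.3]
grip_width: 0.0757
grip_force: 0.0
```

Call:
jog_arm(
  motion=[
    [0, 0, -0.04, 0, 0, 0, 0.6],
    [0, 0, -0.04, 0, 0, 0, 0.6],
    [0.04, 0, 0, 0, 0, 0, 0.6],
    [0.04, 0, 0, 0, 0, 0, 0.6],
    [0.04, 0, 0, 0, 0, 0, 0.6],
  ],
)

```text
time_s: 53.55
ee_pos: [0.4885, -0.2559, 0.2324]
eef_rot: [3.141, 0.001, 1.87]
force: [0.7, 0.6, 0.9]
grip_width: 0.0749
grip_force: 0.0
```

Call:
jog_arm(
  motion=[
    [0.04, 0, 0, 0, 0, 0, 0.6],
    [0.04, 0, 0, 0, 0, 0, 0.6],
    [0.04, 0, 0, 0, 0, 0, 0.6],
    [0, 0, 0, 0, 0, 0, 0.6],
    [0, 0, 0, 0, 0, 0, 0.6],
  ],
)

```text
time_s: 54.05
ee_pos: [0.4539, -0.1423, 0.2328]
eef_rot: [3.14, 0.001, 1.872]
force: [-0.2, -0.4, -0.1]
grip_width: 0.075
grip_force: 0.0
```

Run:
```python
from h import *
loc();B=np.load("B.npy");C=np.mean([ctrl.camera("top") for _ in range(4)],0)[:,:,::-1]
D=(C-B).mean(2)[195:225,428:454];print(np.abs(D).max(),np.abs(D).mean())
g=C.mean(2)
for y in range(200,222):print(g[y,428:456].round().astype(int))
S=np.mean([ctrl.camera("scene") for _ in range(3)],0);f=S[...,0]-S[...,2]
for y in range(192,201):print(f[y,358:374].round().astype(int))
```

```text
case frame -0.0863 -0.0502 0.2328
18.916666666666668 1.2977564102564103
[20 20 20 22 22 22 22 22 21 21 23 26 26 29 32 35 37 38 34 26 22 19 21 20
 21 22 20 20]
[25 30 33 35 36 39 41 44 47 49 52 54 57 62 68 71 76 77 67 44 27 19 19 20
 21 22 20 20]
[ 42  58  68  72  78  83  87  94 102 106 107 110 112 114 120 123 127 126
 106  68  34  21  19  21  22  23  20  20]
[ 66  97 116 124 130 135 140 146 153 156 157 157 158 158 159 158 157 150
 128  81  40  23  20  22  22  24  22  20]
[ 83 125 153 163 164 168 169 171 174 174 174 173 172 169 166 161 152 140
 116  75  38  23  20  21  23  23  23  20]
[ 87 133 165 177 177 176 176 176 175 173 171 168 162 152 145 132 114  98
  78  53  32  23  20  21  21  21  21  20]
[ 86 132 166 177 179 178 176 172 164 154 147 140 126 110  98  84  69  58
  49  39  30  23  21  20  19  20  19  18]
[ 81 128 165 179 179 177 169 155 133 111  95  84  72  58  54  55  53  48
  44  39  34  26  21  19  20  18  18  18]
[ 76 125 163 177 179 172 155 122  87  59  43  34  29  29  37  47  50  49
  46  42  37  31  22  19  18  19  18  18]
[ 72 120 161 176 177 167 138  91  49  29  27  27 
[... 1339 characters left out ...]
  67  92 107 107 102 100  96  92  89  85  78  75  69  64  58  54
  49  43  36  27  22  23  23  24  24  24]
[ -6 -16 -17 -11  -7 -15 -17 -18 -13 -21 -13 -18  -7  -1  -2  -3]
[-16  -8  -7 -16 -18 -10   1 -16   5  54 119  28 -15  -7   0  -2]
[ -6 -14 -22 -12   3   1  56  76 126 116  67  14  24 -12  -5  -1]
[-18  -6  -6  -1  56 120 133 122  96  89 106 135 138   5 -20 -10]
[-20 -20 -11  86 136 102  85 107 135 137 118  77 104   0 -16 -17]
[ -1 -17 -18  44 105 111 135 140 126  89 113  83  21 -17 -19 -16]
[-15   1 -17  24  75 112  74  72 116  79  22   0 -14 -16 -17 -17]
[-18 -13  -2 -17  -2  72  87  67  74  50 -11 -14  -9 -12  -6 -10]
[-16 -17 -14  -2 -17  -6  18  49  60  26 -10 -17   4  -9 -17 -17]
```

The driver looks the same in its block as at the start, the stud stays locked, and the robot is clear of everything. I hand in.

```bash
python3 -c "
from station import ctrl
print(ctrl.hand_in())"
```

```text
the job is handed in; nothing more can be done
None
```

The job is handed in, though no verdict was returned: both vials are in the case, the lid is shut, the hasp is down, the stud is locked at its stop, and the screwdriver is back in its block.

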